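# Stand up a fallen jar and start its bayonet lid

## Task

The square glass jar has toppled over on the sale table: stand it upright on the table again. Then fit its bayonet lid, ears down through the two gaps in the collar, and turn it clockwise about halfway to the lock, stopping well before it clicks, because I still want to tie a price tag on before it is locked. Finish while holding the lid there by its bar, and leave the other bottles where they are.

Things in the scene. Friction and masses are not known exactly. Their poses are not given: they have to be found in the camera images.
- jar_center (a point): Square jar of pale greenish glass, 60 x 60 mm, 110 mm tall in all, about 0.45 kg, loose, lying on a flat side at the start, mouth roughly to the robot's left. Point on its axis, half-way up (55 mm from the base). z runs from base to mouth, x and y are square to the flat sides. Glass body up to 87 mm; from 91 to 110 mm a round metal collar, 60 mm in diameter. It stands by friction alone.
- jar_mouth (a point): Centre of the jar's mouth, level with the collar's top, axes as jar_center. The top is an in-turned flange 4 mm thick: round bore of 42 mm with two gaps 17 mm wide, out to 28 mm from the axis, along the jar's +x and -x. The lid's ears go down through the gaps, then turn clockwise (seen from above) under the flange; stops bar the other way. Free to about 60 degrees, click 65 to 85, locked at 90.
- lid_center (a point): Metal lid, 46 mm tall, about 0.1 kg, loose, right way up on the table at the start. Point on its axis, 23 mm above its underside; z up, x along the bar and the ears; alike after half a turn. From the underside: plug 35 mm in diameter, 10 mm tall, with two opposite rounded ears at its foot, 8 mm wide, 4 mm thick, 50 mm over both; cover disc 49 mm in diameter from 10 to 14 mm; above it the bar.
- lid_grip (a point): Where to grip the lid's dark upright bar: 42 mm long (x), 12 mm thick (y), from 14 to 46 mm above the lid's underside. Point on the lid's axis, 36 mm above the underside, 22 mm above the cover disc, so that fingertips clear the disc; axes as lid_center.
- lid: The lid; origin on its axis at its underside, axes as lid_center. Seated, the disc rests on the flange and the underside is 10 mm below jar_mouth, with about 3 mm of play sideways and 2 mm upwards; it is level with jar_mouth while the ears still lie on top of the flange.
- tall_bottle: Bystander: pale greenish round bottle, 68 mm in diameter, 190 mm tall, standing; origin at the centre of its base.
- squat_bottle: Bystander: amber round bottle, 72 mm in diameter, 140 mm tall, standing; origin at the centre of its base.
- panel_bottle: Bystander: clear flat bottle lying beyond the work, body 130 x 62 x 36 mm with a 40 mm neck along its -x; origin under the centre of its body.
Not all that is in view belongs to the job. What is shaped like the part that bears jar_center but green or purple is not meant.

How it is judged:
By the outcome, as a careful person would: the job done as asked, in the order asked, and still so for the second after the job is handed in, while the arm keeps its last pose, push and grip.
It also fails if it takes over 72 s, if anything falls off the work surface, if the arm or the gripper's body presses on something with over 40 N, if the wrist force passes 120 N, or if a joint passes its speed limit or range.

## Robot

A 7-joint arm with a two-finger parallel gripper is mounted at the origin on the work surface. World frame = base frame: x ahead of the robot, y to its left, z up, the work surface at z = 0. Lengths are in m, angles in degrees, forces in N, time in s.
With the tool pointing down it reaches from about 0.425 to 0.875 m from the base axis. Payload 4.7 kg.
Tool frame: the origin (TCP) lies on the front face of the gripper's body, between the roots of the fingers; the fingertips stand 70 mm ahead of it and the grasp point (between the pads) lies 51 mm ahead of it (tip_extent is the distance from the TCP to the fingertips, in m); z points along the fingers, y is the direction in which the jaws open and shut (so a half turn about z gives the same grasp; the last joint's range is limited). The gripper opens to 87 mm and grips with 3 to 60 N. Pads are 19 mm wide; open, the fingers measure 117 mm over their backs; the gripper's body (75 mm by 190 mm) begins 51 mm behind the grasp point.
Start: joints at [-65.082, 18.392, -4.016, 83.108, 1.295, 78.541, -3.26], TCP at [0.266, 0.593, 0.292] pointing down, gripper open.
Joint ranges: [-163.93, 163.93], [-17.29, 119.83], [-79.2, 71.16], [3.27, 140.29], [-89.18, 269.18], [5.43, 117.66], [-154.24, 154.24]. Speed limits (degrees/s): [147.25, 147.25, 180, 180, 180, 180, 180].

## Interface

Orientations are given as [roll, pitch, yaw] about the fixed x, y, z axes, in that order (R = Rz(yaw) Ry(pitch) Rx(roll)).
In Python, from cell import * gives the robot as it stands.
- The arm moves only by the tool carry_out, never from a script. Its argument "increments" is text: rows parted by semicolons, each of 7 numbers parted by spaces: the opening, from 0 (shut) to 1 (fully open), then the shift along the tool's x, y, z in m, then the turn, a rotation vector about the tool's x, y, z in degrees. A call has 1 to 20 rows; each row shifts and turns the pose as measured when the row begins, along the tool's axes as they then stand; what a row does not reach is not made up. A row lasts 1/8 s, in which the tool goes at most 62.5 mm and 10.7 degrees, less where a joint would pass 70% of its speed; a pose out of reach is approached as far as the arm can. A call is refused whole if a number of a shift passes 0.0625 or a number of a turn 10.7, either way. A call with a gripper value outside its range is refused whole. The fingers move at their own pace and stop on an object; "force" is the grip in N (left out, the last holds). Time passes only in rows, so rows that do not move let the fingers close. It gives the time, the measured TCP pose, the force and the opening at its end, in the units of the state.
- get_obs(): the state, without advancing time (a new reading comes with each control period).
- read_camera(name): name is "side" or "top" or "wrist"; returns a dict with "img" (384x512x3 uint8, blue, green, red), "fx", "fy", "cx", "cy" (pixels), "world_from_camera" (4x4, takes a point from camera to world coordinates). Camera axes: x right, y down, z forward; pixel columns grow to the right and rows downward; lengths in m; the calibration is good to about 2 mm. A picture is of the moment at which its call begins. There is no depth.
- sign_off(): hands the job in, once; it reports no verdict.
Trained networks look in a picture, given as the dict that the camera call returned (one of the last four; its "shot" number tells which), for a name from the list of things; names that differ only in an ending like _2 or _b are one class to them, and where a whole thing is asked for, a point or a joint stands for the part that bears it (a point fixed in the world has none). Each returns a list of dicts, best first, with "confidence" (0 to 1); they miss things now and then, are a little off and sometimes report something else, mostly with a low value. They report only what shows in the picture. A call takes as long as a camera call. They do not tell look-alikes from the thing itself.
- masks_of(target, picture): "pixels" (384x512 bool, what is visible of it) and "bbox" ([left, top, right, bottom] in pixels, round what is visible of it).
The state is a dict: "time_s": time; "qpos": joint angles; "joint_velocities": joint speeds; "effort": joint torques, N m; "tool_pos": TCP position; "tool_rot": TCP orientation; "force": force on the tool from outside, world axes, zero at the start; "wrist_torque": the same for the moment, N m; "grip_width": finger opening in m.
Only numpy, scipy, OpenCV 4.12 (cv2) and the standard library are available. Lean on these libraries where they do the work, as an engineer would, in place of code of your own. Each camera call takes 0.05 s, during which the arm holds its last target.

## Working session

There is one attempt and no reset: what is moved stays moved. The work goes in short steps, Python scripts to look and compute and a tool call to move; the robot and the scene stay as the last step left them, time stands still between calls to the robot, and variables do not carry over. Pictures are saved under pics/ and viewed, and the job is handed in when it is done.

Besides the shell and the picture viewer there is one more tool, called after "Emit:" in YAML: its name, and indented under it one key for each argument. carry_out: Moves the arm, as the interface text tells. Its arguments: {"type":"object","properties":{"increments":{"type":"string"},"force":{"type":"number"}},"required":["increments"]}

```bash
ls; mkdir -p pics; python3 - <<'E'
from cell import *
import cv2
for n in ["side","top","wrist"]:
    p=read_camera(n); cv2.imwrite(f"pics/a_{n}.png",p["img"])
    print(n,p["fx"],p["fy"],p["cx"],p["cy"]); print(p["world_from_camera"].round(4) if hasattr(p["world_from_camera"],'round') else p["world_from_camera"])
print(get_obs())
E
```

```text
pics
side 348.33934876629405 348.33934876629405 254.7890904573923 189.63844571757934
[[ 0.9316 -0.226   0.2847  0.2794]
 [-0.3635 -0.5885  0.7222 -0.708 ]
 [ 0.0044 -0.7763 -0.6304  0.6833]
 [ 0.      0.      0.      1.    ]]
top 422.304052082472 422.304052082472 252.06837898728958 195.9085680771859
[[ 0.0048 -0.9914  0.1305  0.365 ]
 [-0.9998 -0.0072 -0.0173  0.0173]
 [ 0.0181 -0.1304 -0.9913  1.5147]
 [ 0.      0.      0.      1.    ]]
wrist 339.87860619649695 339.87860619649695 251.9636763912065 198.42550058216992
[[ 0.4084  0.8852  0.2226  0.2038]
 [ 0.9128 -0.395  -0.1038  0.621 ]
 [-0.004   0.2456 -0.9694  0.3833]
 [ 0.      0.      0.      1.    ]]
{'time_s': 0.15, 'qpos': array([-65.08182355,  18.42826054,  -4.01321182,  83.16041112,
         1.29504381,  78.54126389,  -3.25796498]), 'joint_velocities': array([-0.1643527 , -0.0977681 ,  0.0358954 , -0.21391838, -0.02853245,
       -0.03441529, -0.03914071]), 'effort': array([-2.15637338e-04, -4.91798437e+01, -4.04939968e-01, -3.12876356e+01,
       -6.40392909e-02,  4.04643046e-02,  1.31394340e-04]), 'tool_pos': array([0.26544744, 0.5929666 , 0.29141048]), 'tool_rot': array([-1.79915276e+02,  5.95770159e-03,  1.55891099e+02]), 'force': array([-0.92649597,  0.31035226,  0.24738759]), 'wrist_torque': array([ 0.04280248,  0.01590165, -0.05612339]), 'grip_width': 0.08707214325154342}
```

View pics/a_side.png

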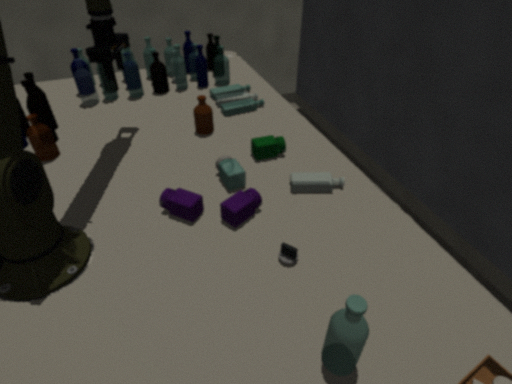

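View pics/a_top.png

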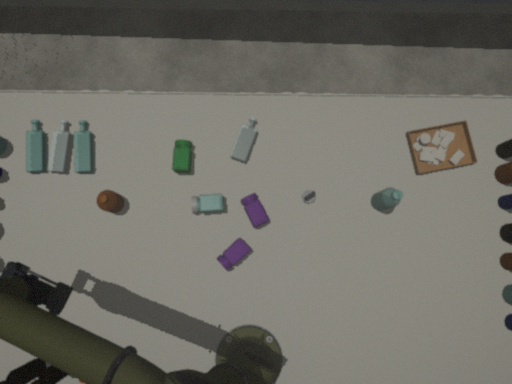

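View pics/a_wrist.png

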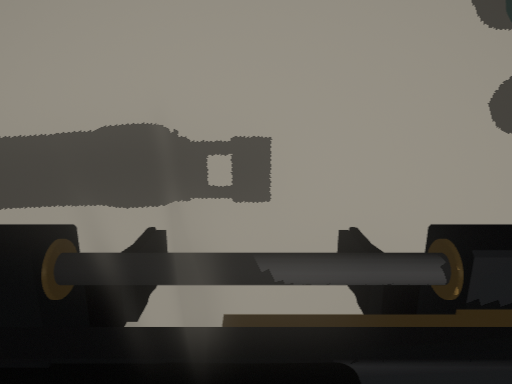

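The side view shows the pale jar at about (231,172) and the lid at (289,253). In the top view the jar is at (208,204) with its collar to the left, the lid is at (309,196), and the decoys are purple or green.

```bash
cat > h.py <<'E'
from cell import *
import cv2, numpy as np
from scipy.spatial.transform import Rotation as R
def proj(p,P):
    T=np.linalg.inv(p["world_from_camera"]); P=np.atleast_2d(P); c=P@T[:3,:3].T+T[:3,3]
    return np.c_[p["fx"]*c[:,0]/c[:,2]+p["cx"],p["fy"]*c[:,1]/c[:,2]+p["cy"]]
def back(p,u,v,z):
    M=np.asarray(p["world_from_camera"]); d=M[:3,:3]@np.array([(u-p["cx"])/p["fx"],(v-p["cy"])/p["fy"],1]); o=M[:3,3]
    return o+d*(z-o[2])/d[2]
def tri(ps,uvs):
    A=[];b=[]
    for p,(u,v) in zip(ps,uvs):
        M=np.asarray(p["world_from_camera"]); d=M[:3,:3]@np.array([(u-p["cx"])/p["fx"],(v-p["cy"])/p["fy"],1]); d/=np.linalg.norm(d)
        Q=np.eye(3)-np.outer(d,d); A.append(Q); b.append(Q@M[:3,3])
    return np.linalg.lstsq(np.vstack(A),np.hstack(b),rcond=None)[0]
E
python3 - <<'E'
from h import *
import cell
print([x for x in dir(cell) if not x.startswith('_')])
ps={n:read_camera(n) for n in ["side","top"]}
for n,p in ps.items():
    im=p["img"].copy()
    for t in ["jar_center","lid","tall_bottle","squat_bottle","panel_bottle"]:
        for m in masks_of(t,p):
            u,v=np.argwhere(m["pixels"]).mean(0)[::-1]
            b=m["bbox"]
            col=im[m["pixels"]].mean(0)
            print(n,t,round(m["confidence"],2),b,(u.round(1),v.round(1)),col.round(),back(p,u,v,0.03).round(3))
    for name,(x0,y0,x1,y1) in {"jar":(150,110,350,280) if n=="side" else (160,130,340,290)}.items():
        cv2.imwrite(f"pics/b_{n}.png",cv2.resize(im[y0:y1,x0:x1],None,fx=4,fy=3.5,interpolation=cv2.INTER_CUBIC) if 0 else cv2.convertScaleAbs(cv2.resize(im[y0:y1,x0:x1],None,fx=3.5,fy=3.5,interpolation=cv2.INTER_CUBIC),alpha=1.5))
E
```

```text
['PlanningError', 'get_obs', 'masks_of', 'read_camera', 'sign_off', 'tip_extent']
side jar_center 0.92 [221.7, 189.9, 260.0, 225.0] (np.float64(239.4), np.float64(206.5)) [43. 15. 34.] [ 0.507 -0.014  0.03 ]
side jar_center 0.83 [214.4, 159.0, 250.7, 192.1] (np.float64(230.2), np.float64(172.1)) [59. 66. 53.] [0.534 0.15  0.03 ]
side jar_center 0.65 [156.2, 187.9, 203.7, 221.6] (np.float64(181.8), np.float64(203.2)) [43. 18. 36.] [0.359 0.058 0.03 ]
side lid 0.64 [278.3, 242.6, 297.0, 259.1] (np.float64(287.7), np.float64(253.5)) [37. 40. 40.] [ 0.56  -0.217  0.03 ]
side tall_bottle 0.17 [192.3, 97.0, 210.6, 132.2] (np.float64(202.8), np.float64(116.5)) [16. 27. 42.] [0.549 0.548 0.03 ]
side squat_bottle 0.77 [195.0, 99.1, 209.4, 133.9] (np.float64(202.8), np.float64(116.2)) [13. 24. 40.] [0.55  0.551 0.03 ]
side panel_bottle 0.74 [286.4, 171.4, 345.3, 189.2] (np.float64(313.8), np.float64(181.5)) [78. 85. 82.] [0.758 0.012 0.03 ]
top jar_center 0.85 [173.4, 136.7, 192.7, 174.7] (np.float64(182.6), np.float64(156.9)) [60. 92. 57.] [0.699 0.241 0.03 ]
top jar_center 0.74 [189.9, 191.3, 225.6, 212.7] (np.float64(208.2), np.float64(203.1)) [115. 121. 105.] [0.534 0.146 0.03 ]
top jar_center 0.73 [242.3, 192.8, 270.9, 226.4] (np.float64(254.7), np.float64(210.1)) [98. 61. 85.] [ 0.51  -0.018  0.03 ]
top jar_center 0.72 [218.4, 241.1, 252.1, 269.5] (np.float64(233.7), np.float64(253.4)) [100.  62.  87.] [0.358 0.054 0.03 ]
top lid 0.48 [300.0, 189.1, 314.7, 205.3] (np.float64(308.9), np.float64(195.8)) [ 97. 100. 100.] [ 0.562 -0.211  0.03 ]
top tall_bottle 0.69 [372.2, 188.5, 403.5, 207.4] (np.float64(386.1), np.float64(198.0)) [87. 94. 80.] [ 0.556 -0.487  0.03 ]
top squat_bottle 0.89 [97.3, 190.1, 123.3, 218.3] (np.float64(110.0), np.float64(201.0)) [44. 59. 77.] [0.539 0.491 0.03 ]
top panel_bottle 0.56 [229.1, 118.0, 256.2, 163.9] (np.float64(244.3), np.float64(140.3)) [116. 121. 115.] [0.762 0.021 0.03 ]
```

View pics/b_side.png

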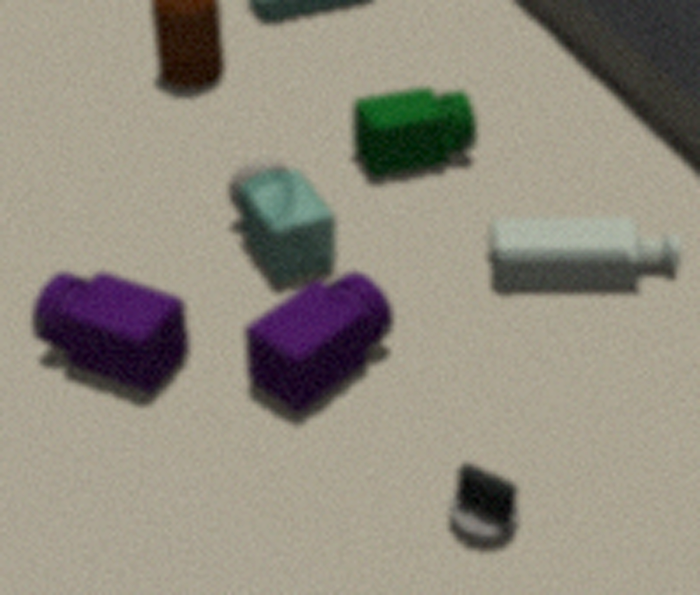

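View pics/b_top.png

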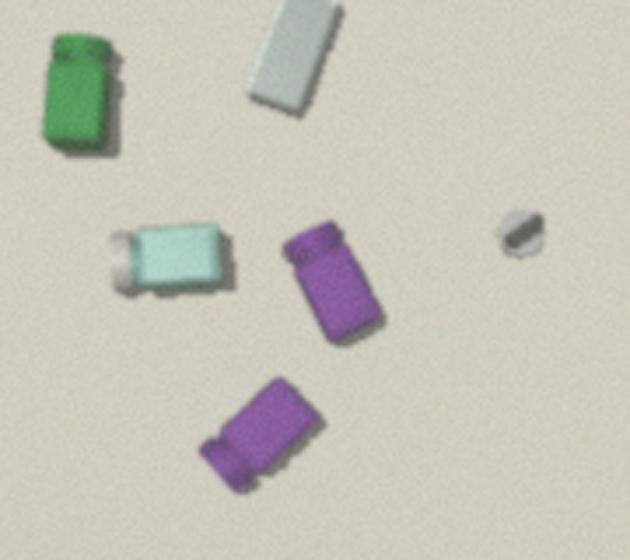

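```bash
cat > fit.py <<'E'
from h import *
from scipy.optimize import minimize, differential_evolution
th=np.linspace(0,2*np.pi,24,endpoint=False)
box=np.array([[x,y,z] for x in(-.03,.03) for y in(-.03,.03) for z in(-.055,.032)])
col=np.array([[.03*np.cos(t),.03*np.sin(t),z] for t in th for z in(.036,.055)])
def render(p,P3s,S=1):
    m=np.zeros((384,512),np.uint8)
    for P in P3s:
        h=cv2.convexHull((proj(p,P)*16).astype(np.int32)); cv2.fillConvexPoly(m,h,1,cv2.LINE_8,4)
    return m>0
def jarpts(x,y,z,a):   # lying, axis azimuth a deg
    c,s=np.cos(np.radians(a)),np.sin(np.radians(a))
    # jar z-> (c,s,0); jar x -> up ; jar y = z cross x
    Rm=np.array([[0,s,c],[0,-c,s],[1,0,0]],float)
    return [b@Rm.T+[x,y,z] for b in(box,col)]
E
python3 - <<'E'
from fit import *
ps=[read_camera("top"),read_camera("side")]
ms=[]
for p in ps:
    c=[m for m in masks_of("jar_center",p) if np.ptp(p["img"][m["pixels"]].mean(0))<20]
    print(len(c)); ms.append(c[0]["pixels"])
def cost(v,which=(0,1)):
    e=0
    for i in which:
        r=render(ps[i],jarpts(v[0],v[1],.03,v[2])); e+=1-(r&ms[i]).sum()/(r|ms[i]).sum()
    return e
for w in [(0,),(1,),(0,1)]:
    r=differential_evolution(cost,[(.5,.57),(.12,.18),(70,115)],args=(w,),maxiter=40,popsize=10,seed=1)
    print(w,r.x.round(4),r.fun)
v=r.x
for n,p in zip("ts",ps):
    im=cv2.resize(p["img"],None,fx=3,fy=3,interpolation=cv2.INTER_CUBIC)
    u0=proj(p,[[v[0],v[1],.03]])[0]
    r=render(p,jarpts(v[0],v[1],.03,v[2])).astype(np.uint8)
    cs,_=cv2.findContours(cv2.resize(r,None,fx=3,fy=3,interpolation=cv2.INTER_NEAREST),cv2.RETR_EXTERNAL,cv2.CHAIN_APPROX_NONE); cv2.drawContours(im,cs,-1,(0,0,255),1)
    a,b=(u0*3).astype(int); cv2.imwrite(f"pics/c_{n}.png",cv2.resize(cv2.convertScaleAbs(im[b-100:b+100,a-100:a+100],alpha=1.5),None,fx=2,fy=2))
# lid: bar dark pixels
p=ps[0]; m=masks_of("lid",p)[0]; g=cv2.cvtColor(p["img"],cv2.COLOR_BGR2GRAY)
x0,y0,x1,y1=map(int,m["bbox"]); sub=g[y0-4:y1+5,x0-4:x1+5].astype(int); print(sub)
E
```

```text
1
1
(0,) [ 0.5334  0.1457 91.0534] 0.08771929824561409
(1,) [ 0.5332  0.1579 91.2314] 0.11642156862745101
(0, 1) [ 0.5334  0.1498 90.9912] 0.25200769143762014
[[138 136 138 139 134 137 138 136 138 134 135 135 137 135 136 138 134 139
  135 137]
 [136 137 135 136 138 137 137 139 134 138 137 136 137 136 137 137 136 138
  139 137]
 [139 136 137 135 135 135 137 135 135 137 138 135 137 137 137 133 138 137
  137 135]
 [138 136 136 137 135 135 136 135 132 129 129 133 134 135 135 133 138 139
  138 134]
 [136 137 136 139 136 134 130 123 124 123 125 125 124 120 121 128 133 134
  138 137]
 [137 138 137 137 133 128 125 120 120 121 122 120 112  97  94 103 124 135
  135 137]
 [136 137 137 134 127 122 123 122 121 119 117 110  95  76  70  79 109 134
  135 137]
 [136 137 136 136 130 122 120 119 117 110  97  90  75  67  68  72 111 134
  137 137]
 [137 138 135 131 125 120 119 117 112  92  77  71  70  66  66  75 107 135
  136 136]
 [135 136 129 121 122 119 117 105  91  76  72  67  67  66  67  76 109 133
  137 137]
 [134 137 128 117 119 110  97  82  73  73  67  65  69  72  76  91 115 129
  137 138]
 [137 
[... 314 characters left out ...]
 129 137
  136 137]
 [138 140 136 132 116  98 100 107 103 109 119 115 120 117 105 115 133 138
  136 137]
 [134 134 138 136 129 110 100 106 108 112 113 117 108 113 121 126 138 138
  135 138]
 [138 136 135 137 136 129 119 120 112 104 112 124 122 128 132 138 136 136
  139 139]
 [136 138 138 135 136 137 135 134 127 121 126 135 136 135 136 137 136 137
  139 137]
 [137 137 136 137 136 137 137 139 136 136 135 136 136 137 137 136 135 137
  137 135]
 [138 137 136 138 137 135 136 140 139 138 138 136 139 136 136 138 136 136
  136 136]
 [138 137 137 136 136 134 137 139 136 139 136 137 137 137 135 137 136 138
  138 136]
 [138 137 136 136 135 137 137 136 136 136 134 134 135 136 134 135 135 135
  138 139]]
```

```bash
python3 -c "
import cv2,numpy as np
cv2.imwrite('pics/c_ts.png',np.hstack([cv2.imread('pics/c_t.png'),cv2.imread('pics/c_s.png')]))"
```

```text
(no output)
```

View pics/c_ts.png

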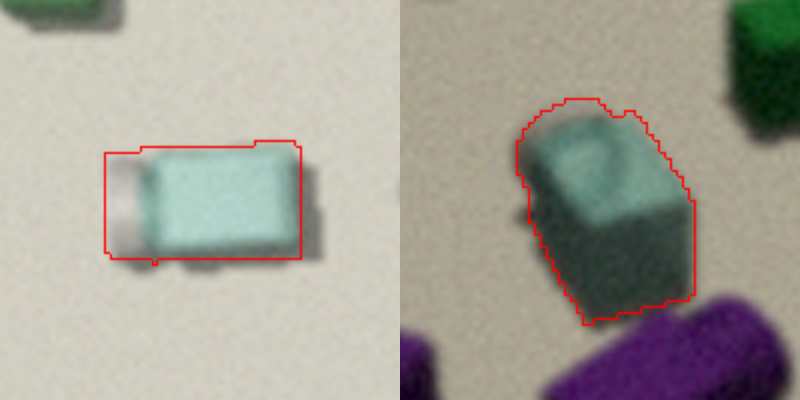

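```bash
cat > plan.py <<'E'
from h import *
def T(o=None):
    o=o or get_obs(); return np.array(o["tool_pos"]),R.from_euler('xyz',o["tool_rot"],degrees=True)
def rows(pos,rot,op=1.0,vmax=.05,wmax=9,show=True):
    """straight move to pos, rot(Rotation); prints rows"""
    p0,r0=T(); pos=np.array(pos,float)
    rv=(r0.inv()*rot).as_rotvec(degrees=True)
    n=int(max(1,np.ceil(np.linalg.norm(pos-p0)/vmax),np.ceil(np.linalg.norm(rv)/wmax)))
    out=[]
    for i in range(n):
        ri=r0*R.from_rotvec(rv*i/n,degrees=True)
        d=ri.inv().apply((pos-p0)/n)
        out.append(f"{op:g} "+" ".join(f"{x:.4f}" for x in d)+" "+" ".join(f"{x:.2f}" for x in rv/n))
    print(n,"; ".join(out).replace("-0.0000","0").replace("0.0000","0").replace("-0.00","0").replace(" 0.00"," 0") if False else f"{n} rows: "+"; ".join(out))
def down(yaw): return R.from_euler('xyz',[180,0,yaw],degrees=True)
def err(pos,rot):
    p0,r0=T(); print("dpos tool mm",(r0.inv().apply(np.array(pos)-p0)*1000).round(1),"rotvec",(r0.inv()*rot).as_rotvec(degrees=True).round(2))
E
python3 -c "
from plan import *
rows([.53,.16,.27],down(92))
print(tip_extent)"
```

```text
11 11 rows: 1 -0.0380 -0.0261 0.0020 0.00 0.00 5.81; 1 -0.0405 -0.0222 0.0020 0.00 0.00 5.81; 1 -0.0425 -0.0179 0.0020 0.00 0.00 5.81; 1 -0.0441 -0.0135 0.0020 0.00 0.00 5.81; 1 -0.0453 -0.0090 0.0020 0.00 0.00 5.81; 1 -0.0459 -0.0044 0.0020 0.00 0.00 5.81; 1 -0.0461 0.0003 0.0020 0.00 0.00 5.81; 1 -0.0459 0.0050 0.0020 0.00 0.00 5.81; 1 -0.0451 0.0096 0.0020 0.00 0.00 5.81; 1 -0.0439 0.0141 0.0020 0.00 0.00 5.81; 1 -0.0423 0.0185 0.0020 0.00 0.00 5.81
0.0697
```

Emit:
carry_out:
  increments: "1 -0.038 -0.026 0.002 0 0 5.8; 1 -0.0405 -0.022 0.002 0 0 5.8; 1 -0.0425 -0.018 0.002 0 0 5.8; 1 -0.044 -0.0135 0.002 0 0 5.8; 1 -0.045 -0.009 0.002 0 0 5.8; 1 -0.046 -0.0045 0.002 0 0 5.8; 1 -0.046 0 0.002 0 0 5.8; 1 -0.046 0.005 0.002 0 0 5.8; 1 -0.045 0.0095 0.002 0 0 5.8; 1 -0.044 0.014 0.002 0 0 5.8; 1 -0.042 0.0185 0.002 0 0 5.8; 1 0 0 0 0 0 0"
  force: 40

```text
time_s: 2.5
tool_pos: [0.5307, 0.1438, 0.27]
tool_rot: [179.8, -0.3, 90.1]
force: [-0.3, 0.3, -0.8]
grip_width: 0.0869
```

```bash
python3 - <<'E'
from fit import *
p=read_camera("wrist"); print(np.asarray(p["world_from_camera"]).round(3))
o=get_obs(); print(o["qpos"].round(1),o["tool_pos"].round(4),o["tool_rot"].round(2),o["time_s"])
im=p["img"].copy()
for m in masks_of("jar_center",p): print(m["confidence"],m["bbox"],p["img"][m["pixels"]].mean(0))
for v,c in (((.5334,.150,91),(0,0,255)),((.5334,.150,94),(255,0,0))):
    for P in jarpts(v[0],v[1],.03,v[2]):
        h=cv2.convexHull(proj(p,P).astype(np.int32)); cv2.polylines(im,[h],True,c,1)
cv2.imwrite("pics/d_wrist.png",cv2.convertScaleAbs(im,alpha=1.5))
E
```

```text
[[ 1.     0.001  0.002  0.53 ]
 [ 0.001 -0.97  -0.244  0.211]
 [ 0.002  0.244 -0.97   0.362]
 [ 0.     0.     0.     1.   ]]
[-37.5   6.6  21.  100.3  -2.8  73.3 -15.5] [0.5298 0.1464 0.27  ] [179.83  -0.35  90.3 ] 2.55
0.96 [179.0, 284.3, 288.4, 327.6] [58.67747813 32.11734694 51.49088921]
0.79 [215.4, 119.0, 291.0, 241.0] [118.43484607 126.94665605 110.04524947]
0.77 [47.9, 207.8, 123.6, 255.7] [64.41155743 48.46863989 61.88372093]
0.69 [367.7, 29.9, 512.0, 117.9] [41.36848744 83.48452508 33.31590181]
```

View pics/d_wrist.png

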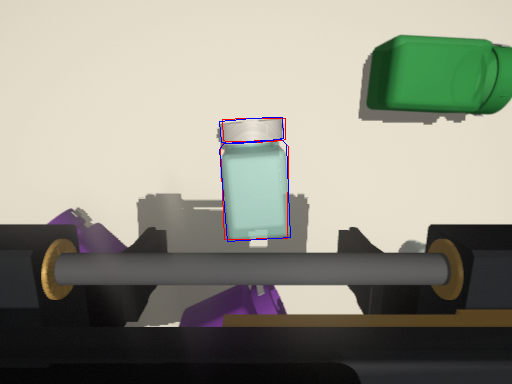

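The wrist view shows the jar at (255,180), mouth up in the picture, and the model outline fits it well. I'll refine the pose from this view.

```bash
python3 - <<'E'
from fit import *
ps=[read_camera("top"),read_camera("side"),read_camera("wrist")]
ms=[]
for p in ps:
    c=[m for m in masks_of("jar_center",p) if np.ptp(p["img"][m["pixels"]].mean(0))<20]
    ms.append(c[0]["pixels"] if c else None); print(len(c))
def cost(v,which):
    e=0
    for i in which:
        if ms[i] is None: continue
        r=render(ps[i],jarpts(v[0],v[1],.03,v[2])); e+=1-(r&ms[i]).sum()/(r|ms[i]).sum()
    return e
for w in [(2,),(0,1,2)]:
    r=differential_evolution(cost,[(.5,.57),(.12,.18),(70,115)],args=(w,),maxiter=40,popsize=10,seed=1)
    print(w,r.x.round(4),r.fun)
E
```

```text
0
1
2
(2,) [  0.5234   0.1793 106.5965] 1.0
(0, 1, 2) [ 0.5337  0.1591 92.3079] 1.0795180722891566
```

```bash
python3 - <<'E'
from fit import *
ps=[read_camera("side"),read_camera("wrist")]
ms=[]
for p in ps:
    c=[m for m in masks_of("jar_center",p) if (lambda a:a[1]>=a[0]-1 and a[1]>a[2] and a[1]-a[0]<20)(p["img"][m["pixels"]].mean(0))]
    ms.append(c[0]["pixels"] if c else None); print(len(c))
def cost(v,which):
    e=0
    for i in which:
        if ms[i] is None: continue
        r=render(ps[i],jarpts(v[0],v[1],.03,v[2])); e+=1-(r&ms[i]).sum()/(r|ms[i]).sum()
    return e
for w in [(0,),(1,)]:
    r=differential_evolution(cost,[(.5,.57),(.12,.18),(70,115)],args=(w,),maxiter=40,popsize=10,seed=1)
    print(w,r.x.round(4),r.fun)
print(get_obs()["tool_pos"])
E
```

```text
1
1
(0,) [ 0.5344  0.159  89.4945] 0.1203473945409429
(1,) [ 0.5325  0.1484 94.4689] 0.08005529722257132
[0.52888516 0.1488704  0.2699309 ]
```

```bash
python3 -c "
from plan import *
rows([.530,.2086,.178],down(93)*R.from_rotvec([0,-20,0],degrees=True))"
```

```text
3 3 rows: 1 0.0197 0.0005 0.0308 -0.09 -6.78 -0.81; 1 0.0232 0.0007 0.0282 -0.09 -6.78 -0.81; 1 0.0264 0.0011 0.0253 -0.09 -6.78 -0.81
```

Emit:
carry_out:
  increments: "1 0.0195 0.0005 0.031 0 -6.8 -0.8; 1 0.023 0.0007 0.028 0 -6.8 -0.8; 1 0.0265 0.001 0.0255 0 -6.8 -0.8; 1 0 0 0 0 0 0; 1 0 0 0 0 0 0"

```text
time_s: 3.72
tool_pos: [0.5322, 0.2087, 0.1771]
tool_rot: [179.9, 20.5, 92.8]
force: [-0.6, -0.5, 0.4]
grip_width: 0.087
```

```bash
python3 -c "
from plan import *
err([.530,.2086,.178],down(93)*R.from_rotvec([0,-20,0],degrees=True)); print(get_obs()['qpos'].round(1))"
```

```text
dpos tool mm [-0.3 -2.2 -0.8] rotvec [ 0.    0.52 -0.17]
[-47.5  19.8  17.3  98.2  12.9  72.9 -32.8]
```

Emit:
carry_out:
  increments: "1 0 -0.002 0.035 0 0.5 0; 1 0 0 0.035 0 0 0; 1 0 0 0.028 0 0 0; 1 0 0 0 0 0 0; 1 0 0 0 0 0 0"

```text
time_s: 4.35
tool_pos: [0.5376, 0.1701, 0.0916]
tool_rot: [179.1, 19.4, 91.9]
force: [0.2, 1.4, 0.5]
grip_width: 0.087
```

```bash
python3 -c "
from plan import *
err([.5317,.1744,.0839],down(93)*R.from_rotvec([0,-20,0],degrees=True))
for n in ['side','wrist']:
    cv2.imwrite(f'pics/e_{n}.png',cv2.convertScaleAbs(read_camera(n)['img'],alpha=1.6))"
```

```text
dpos tool mm [ 6.8 -5.9  5.7] rotvec [ 0.51 -0.55 -1.01]
```

View pics/e_wrist.png

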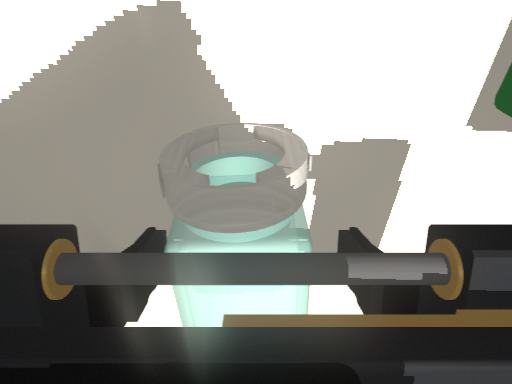

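View pics/e_side.png

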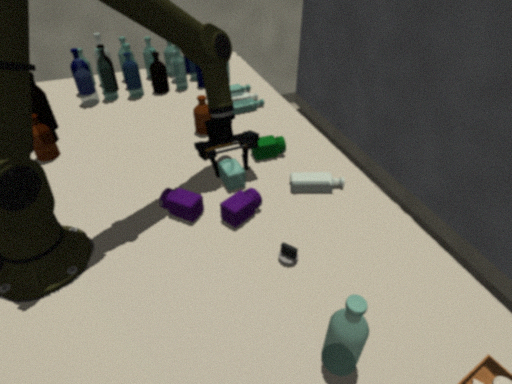

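Emit:
carry_out:
  increments: "1 0.006 -0.006 0.003 0 -0.5 -1; 1 0.001 0 0.003 0 0 0; 1 0 0 0 0 0 0; 1 0 0 0 0 0 0"

```text
time_s: 4.95
tool_pos: [0.5315, 0.1771, 0.0844]
tool_rot: [179.4, 19.9, 93.2]
force: [0.0, -0.2, -0.0]
grip_width: 0.0866
```

```bash
python3 -c "
from plan import *
err([.5317,.1744,.0839],down(93)*R.from_rotvec([0,-20,0],degrees=True)); print(get_obs()['force'])"
```

```text
dpos tool mm [-2.3  0.   1.4] rotvec [ 0.69 -0.13  0.17]
[ 0.03562495 -0.17498464 -0.00447491]
```

Emit:
carry_out:
  increments: "1 -0.002 0 0.001 0.7 0 0; 1 0 0 0 0 0 0; 0 0 0 0 0 0 0; 0 0 0 0 0 0 0; 0 0 0 0 0 0 0; 0 0 0 0 0 0 0; 0 0 0 0 0 0 0"
  force: 40

```text
time_s: 5.82
tool_pos: [0.5322, 0.1744, 0.0843]
tool_rot: [-179.9, 19.9, 93.1]
force: [-0.5, 0.4, 0.2]
grip_width: 0.0603
```

```bash
python3 -c "
from plan import *
err([.5317,.1744,.0839],down(93)*R.from_rotvec([0,-20,0],degrees=True)); o=get_obs(); print(o['force'],o['grip_width'],o['tool_pos'],o['tool_rot'])"
```

```text
dpos tool mm [ 0.2 -0.5  0.3] rotvec [-0.02 -0.13  0.12]
[-0.50733683  0.36716904  0.17146235] 0.06025203292712451 [0.5322046  0.17438201 0.08425183] [-179.93924541   19.87037804   93.12943542]
```

```bash
cat >> plan.py <<'E'
RG=R.from_euler('xyz',[-179.94,19.87,93.13],degrees=True)
RU=RG*R.from_rotvec([0,90,0],degrees=True)
def tcp(G,rot): return np.array(G)-.051*rot.apply([0,0,1])
E
python3 -c "
from plan import *
print(RU.as_euler('xyz',degrees=True),RU.apply([0,0,1]),RU.apply([0,1,0]), RG.apply([0,1,0]))
p,r=T();print(p+.051*r.apply([0,0,1]))
print(tcp([.53,.26,.15],RU))
"
```

```text
[-179.83398077  -70.12991307   92.95347132] [-0.051351    0.93906325 -0.33988717] [ 9.98527105e-01  5.42462102e-02 -9.84853743e-04] [ 9.98527105e-01  5.42462102e-02 -9.84853743e-04]
[0.53309693 0.15707035 0.0362882 ]
[0.5326189  0.21210777 0.16733425]
```

Emit:
carry_out:
  increments: "0 0.01 0 -0.028 0 0 0; 0 0.01 0 -0.028 0 0 0; 0 0.01 0 -0.028 0 0 0; 0 0.01 0 -0.028 0 0 0; 0 0 0 0 0 0 0; 0 0 0 0 0 0 0"

```text
time_s: 6.58
tool_pos: [0.5223, 0.2498, 0.1695]
tool_rot: [-179.0, 20.1, 93.3]
force: [0.6, -0.3, -5.9]
grip_width: 0.0601
```

```bash
python3 -c "
from plan import *
rows(tcp([.53,.27,.15],RU),RU,op=0)
for k in (1,):
  p,r=T(); print(p+.051*r.apply([0,0,1]))
"
```

```text
11 11 rows: 0 -0.0023 0.0008 0.0010 -0.07 8.20 -0.05; 0 -0.0025 0.0008 0.0007 -0.07 8.20 -0.05; 0 -0.0025 0.0008 0.0003 -0.07 8.20 -0.05; 0 -0.0026 0.0008 -0.0000 -0.07 8.20 -0.05; 0 -0.0025 0.0008 -0.0004 -0.07 8.20 -0.05; 0 -0.0025 0.0008 -0.0007 -0.07 8.20 -0.05; 0 -0.0023 0.0008 -0.0011 -0.07 8.20 -0.05; 0 -0.0022 0.0008 -0.0014 -0.07 8.20 -0.05; 0 -0.0019 0.0008 -0.0017 -0.07 8.20 -0.05; 0 -0.0017 0.0008 -0.0020 -0.07 8.20 -0.05; 0 -0.0014 0.0008 -0.0022 -0.07 8.20 -0.05
[0.52243559 0.23228833 0.12156046]
```

Emit:
carry_out:
  increments: "0 -0.0025 0.001 0 0 8.2 0; 0 -0.0025 0.001 0 0 8.2 0; 0 -0.0025 0.001 0 0 8.2 0; 0 -0.0025 0.001 0 0 8.2 0; 0 -0.0025 0.001 0 0 8.2 0; 0 0 0 0 0 0 0"

```text
time_s: 7.32
tool_pos: [0.5217, 0.2256, 0.1573]
tool_rot: [-177.9, -21.1, 91.7]
force: [-0.2, -1.5, -6.0]
grip_width: 0.06
```

```bash
python3 -c "
from plan import *
rows(tcp([.53,.27,.15],RU),RU,op=0)
o=get_obs();print(o['qpos'].round(1),o['tool_pos'],o['tool_rot'])
"
```

```text
6 6 rows: 0 0.0000 0.0017 -0.0019 -0.16 8.17 -0.31; 0 0.0003 0.0017 -0.0018 -0.16 8.17 -0.31; 0 0.0005 0.0017 -0.0018 -0.16 8.17 -0.31; 0 0.0008 0.0017 -0.0017 -0.16 8.17 -0.31; 0 0.0010 0.0018 -0.0016 -0.16 8.17 -0.31; 0 0.0012 0.0018 -0.0014 -0.16 8.17 -0.31
[-26.9  13.7  13.1 108.2 -28.4  59.2   2.8] [0.52174203 0.22557529 0.15725591] [-177.85910252  -21.05987763   91.74464166]
```

Emit:
carry_out:
  increments: "0 0 0.002 -0.003 0 8.2 0; 0 0.0005 0.002 -0.003 0 8.2 -0.3; 0 0.0005 0.002 -0.002 0 8.2 -0.3; 0 0.001 0.002 -0.002 -0.3 8.2 -0.3; 0 0.001 0.002 -0.002 -0.3 8.2 -0.3; 0 0.001 0.002 -0.0015 -0.3 8.2 -0.3; 0 0 0 0 0 0 0; 0 0 0 0 0 0 0"

```text
time_s: 8.32
tool_pos: [0.5264, 0.223, 0.1585]
tool_rot: [-175.6, -69.4, 90.0]
force: [0.1, 0.8, -5.7]
grip_width: 0.0602
```

```bash
python3 -c "
from plan import *
rows(tcp([.53,.27,.10],RU),RU,op=0)
o=get_obs();print(o['qpos'].round(1),o['tool_pos'],o['tool_rot'])
p=read_camera('side');cv2.imwrite('pics/f_side.png',cv2.resize(cv2.convertScaleAbs(p['img'][60:260,100:350],alpha=1.6),None,fx=3,fy=3))
"
```

```text
1 1 rows: 0 -0.0388 0.0073 0.0131 -1.46 0.72 -1.07
[ -3.5  28.9   7.7 111.9 -73.3  81.8  49.4] [0.52640466 0.22304998 0.15847   ] [-175.55710967  -69.37220742   89.95598037]
```

View pics/f_side.png

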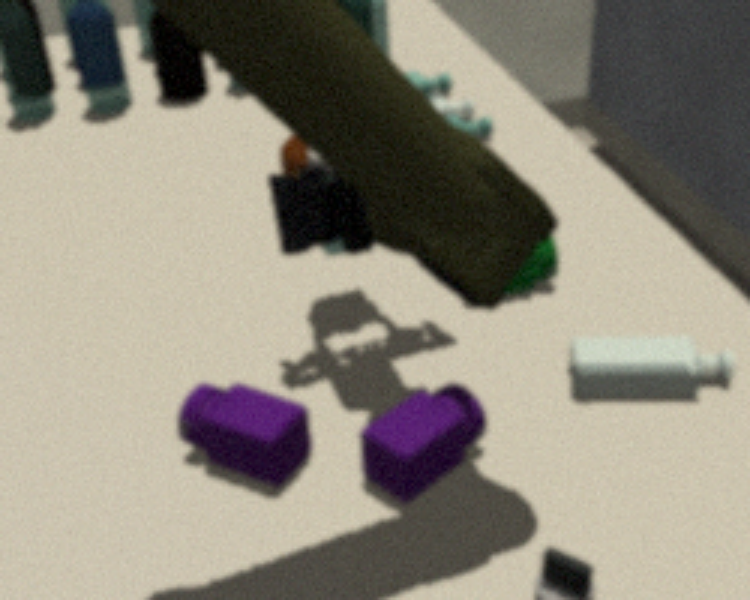

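```bash
python3 -c "
from plan import *
p=read_camera('top');cv2.imwrite('pics/f_top.png',cv2.resize(cv2.convertScaleAbs(p['img'][120:360,80:330],alpha=1.3),None,fx=2.4,fy=2.4))
p=read_camera('wrist');cv2.imwrite('pics/f_wr.png',cv2.convertScaleAbs(p['img'],alpha=1.0))
"
```

```text
(no output)
```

View pics/f_top.png

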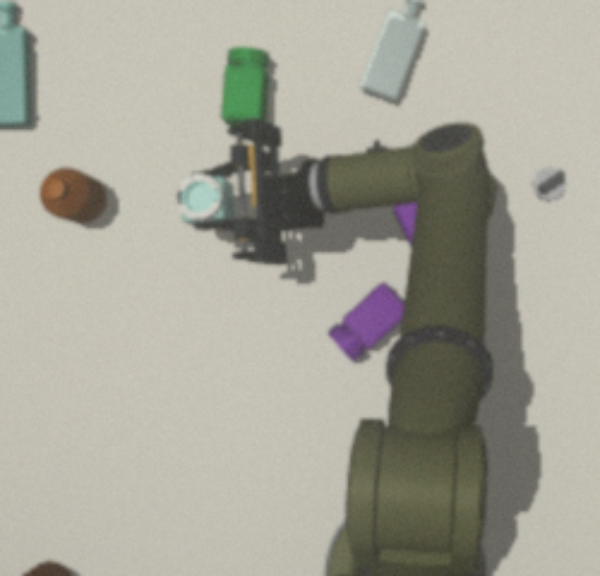

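View pics/f_wr.png

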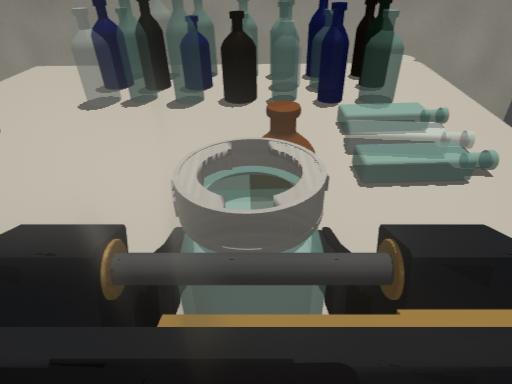

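```bash
python3 -c "
from plan import *
rows(tcp([.508,.265,.078],RU),RU,op=0,vmax=.02)
"
```

```text
4 4 rows: 0 -0.0156 -0.0037 0.0045 -0.35 0.14 -0.24; 0 -0.0156 -0.0038 0.0044 -0.35 0.14 -0.24; 0 -0.0156 -0.0039 0.0044 -0.35 0.14 -0.24; 0 -0.0156 -0.0040 0.0043 -0.35 0.14 -0.24
```

Emit:
carry_out:
  increments: "0 -0.0155 -0.004 0.0045 -0.4 0.1 -0.3; 0 -0.0155 -0.004 0.0045 -0.4 0.1 -0.3; 0 -0.0155 -0.004 0.0045 -0.4 0.1 -0.3; 0 -0.0155 -0.004 0.0045 -0.4 0.1 -0.3; 0 0 0 0 0 0 0; 0 0 0 0 0 0 0"

```text
time_s: 9.22
tool_pos: [0.5125, 0.2206, 0.1002]
tool_rot: [176.9, -69.5, 96.2]
force: [-0.6, -0.4, -6.3]
grip_width: 0.06
```

```bash
python3 -c "
from plan import *
err(tcp([.508,.265,.078],RU),RU)
err(tcp([.508,.265,.065],RU),RU); print(get_obs()['qpos'].round(1),get_obs()['force'])
p=read_camera('wrist');cv2.imwrite('pics/g_wr.png',cv2.convertScaleAbs(p['img'],alpha=1.0))
p=read_camera('side');cv2.imwrite('pics/g_side.png',cv2.resize(cv2.convertScaleAbs(p['img'][60:260,100:350],alpha=1.6),None,fx=3,fy=3))
"
```

```text
dpos tool mm [-5.7 -2.1 -1.5] rotvec [0.14 0.6  1.15]
dpos tool mm [-17.9  -2.4   3.1] rotvec [0.14 0.6  1.15]
[ -2.6  33.6   7.  114.8 -76.   79.1  59.3] [-0.57283781 -0.36559125 -6.31769314]
```

View pics/g_side.png

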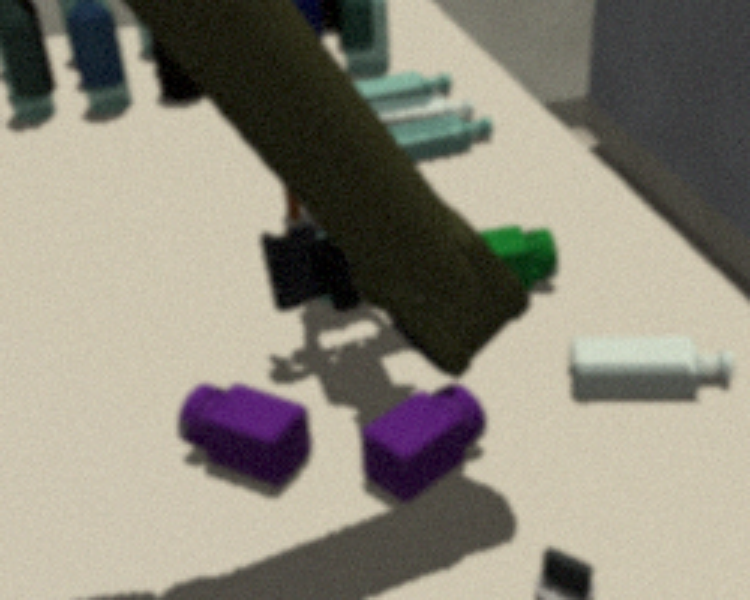

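Emit:
carry_out:
  increments: "0 -0.008 -0.001 0 0.1 0.6 1.1; 0 -0.006 -0.001 0.002 0 0 0; 0 0 0 0 0 0 0; 0 0 0 0 0 0 0"

```text
time_s: 9.82
tool_pos: [0.5113, 0.217, 0.0859]
tool_rot: [180.0, -70.1, 93.1]
force: [-0.9, -0.2, -5.2]
grip_width: 0.0598
```

```bash
python3 -c "
from plan import *
err(tcp([.508,.265,.065],RU),RU); print(get_obs()['force'],get_obs()['tool_pos'])
"
```

```text
dpos tool mm [-3.3 -0.6  1.3] rotvec [ 0.07 -0.01  0.04]
[-0.89633995 -0.17831519 -5.24997558] [0.51126811 0.21702911 0.08586155]
```

Emit:
carry_out:
  increments: "0 -0.003 0 0.001 0 0 0; 0 0 0 0 0 0 0; 0 -0.0015 0 0.0005 0 0 0; 0 0 0 0 0 0 0"

```text
time_s: 10.32
tool_pos: [0.5116, 0.2171, 0.0817]
tool_rot: [179.8, -70.2, 93.2]
force: [-0.3, -1.1, -5.3]
grip_width: 0.0599
```

```bash
python3 -c "
from plan import *
err(tcp([.508,.265,.065],RU),RU); print(get_obs()['force'],get_obs()['tool_pos'],get_obs()['wrist_torque'])
"
```

```text
dpos tool mm [ 0.7 -1.  -0.1] rotvec [ 0.09 -0.1   0.09]
[-0.30779817 -1.11889832 -5.29699651] [0.51158488 0.21706843 0.08165541] [-2.30124381 -0.06280057  0.09198341]
```

Emit:
carry_out:
  increments: "0 -0.002 0 0.0007 0 0 0; 0 0 0 0 0 0 0; 0 -0.001 0 0.0004 0 0 0; 0 0 0 0 0 0 0"

```text
time_s: 10.82
tool_pos: [0.5118, 0.217, 0.0812]
tool_rot: [179.6, -70.5, 93.5]
force: [-2.6, -2.5, -0.8]
grip_width: 0.0599
```

```bash
python3 -c "
from plan import *
err(tcp([.508,.265,.062],RU),RU); print(get_obs()['force'],get_obs()['tool_pos'],get_obs()['wrist_torque'])
"
```

```text
dpos tool mm [-1.7 -1.2  0.8] rotvec [ 0.05 -0.41  0.17]
[-2.55736215 -2.53738581 -0.78751196] [0.51177186 0.21701426 0.0812403 ] [-1.69155753  0.33444803  0.34094201]
```

Emit:
carry_out:
  increments: "0 -0.001 0 0.0004 0 -0.3 0; 0 0 0 0 0 0 0; 0 0 0 0 0 0 0"

```text
time_s: 11.2
tool_pos: [0.5118, 0.2173, 0.0813]
tool_rot: [179.6, -70.4, 93.5]
force: [-1.4, -1.6, 2.0]
grip_width: 0.0597
```

```bash
python3 -c "
from plan import *
err(tcp([.508,.265,.062],RU),RU); print(get_obs()['force'],get_obs()['tool_pos'],get_obs()['wrist_torque'])
p=read_camera('wrist');cv2.imwrite('pics/h_wr.png',cv2.convertScaleAbs(p['img'],alpha=1.0))
"
```

```text
dpos tool mm [-1.9 -1.2  0.6] rotvec [ 0.03 -0.24  0.2 ]
[-1.43833156 -1.62707793  2.03822123] [0.51176411 0.217274   0.08130098] [-1.28743993  0.48009901  0.42912547]
```

View pics/h_wr.png

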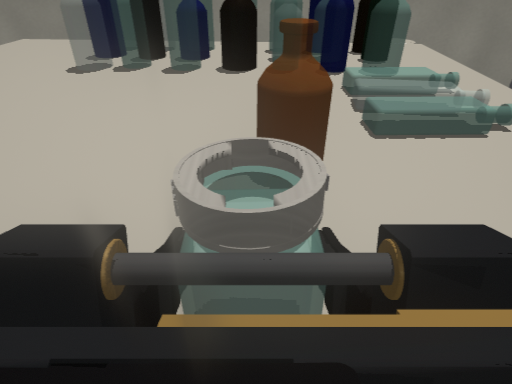

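Emit:
carry_out:
  increments: "0.75 0 0 0 0 0 0; 0.8 0 0 0 0 0 0; 0.9 0 0 0 0 0 0; 1 0 0 0 0 0 0; 1 0 0 0 0 0 0"

```text
time_s: 11.88
tool_pos: [0.5127, 0.2189, 0.0816]
tool_rot: [179.2, -70.4, 93.9]
force: [-0.2, 0.8, -0.1]
grip_width: 0.0852
```

```bash
python3 -c "
from plan import *
print(get_obs()['force'],get_obs()['tool_pos'],get_obs()['tool_rot'])
p=read_camera('wrist');cv2.imwrite('pics/i_wr.png',cv2.convertScaleAbs(p['img'],alpha=1.0))
"
```

```text
[-0.19882684  0.82618561 -0.13150119] [0.5127012  0.2188574  0.08158311] [179.15719252 -70.4301372   93.93975859]
```

View pics/i_wr.png

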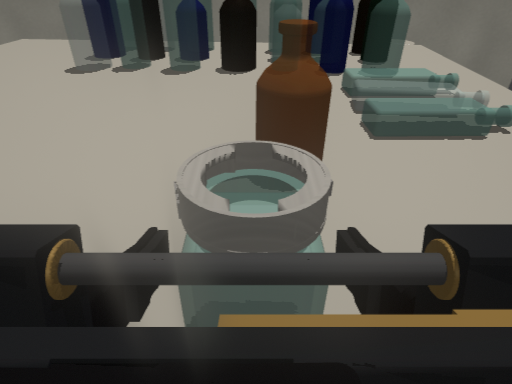

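Emit:
carry_out:
  increments: "1 0 0 -0.015 0 0 0; 1 0 0 -0.02 0 0 0; 1 0 0 -0.025 0 0 0; 1 0 0 -0.03 0 0 0; 1 0 0 -0.03 0 0 0; 1 0 0 0 0 0 0"

```text
time_s: 12.68
tool_pos: [0.5201, 0.0938, 0.1252]
tool_rot: [178.9, -70.2, 93.8]
force: [-0.4, 0.8, 0.2]
grip_width: 0.087
```

```bash
python3 -c "
from plan import *
print(get_obs()['force'],get_obs()['tool_pos'],get_obs()['tool_rot'],get_obs()['qpos'].round(1))
p=read_camera('wrist');cv2.imwrite('pics/j_wr.png',cv2.convertScaleAbs(p['img'],alpha=1.0))
"
```

```text
[-0.3977892   0.8391468   0.18062479] [0.52009228 0.09381595 0.12519258] [178.89504177 -70.2188041   93.81168299] [  5.7  34.3  12.9 110.2 -67.7  90.   58.7]
```

View pics/j_wr.png

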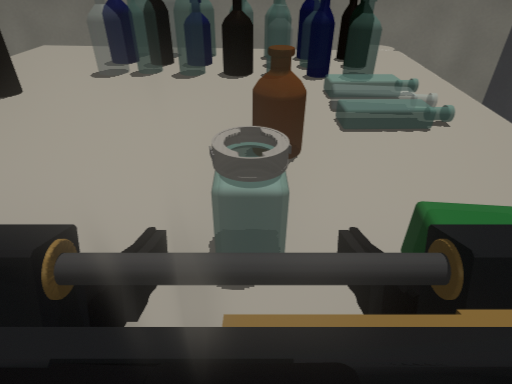

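```bash
python3 -c "
from plan import *
rows([.55,-.17,.26],down(121))
"
```

```text
9 9 rows: 1 0.0041 0.0020 -0.0329 1.95 -7.63 -2.70; 1 -0.0004 0.0009 -0.0332 1.95 -7.63 -2.70; 1 -0.0048 -0.0003 -0.0329 1.95 -7.63 -2.70; 1 -0.0091 -0.0017 -0.0319 1.95 -7.63 -2.70; 1 -0.0131 -0.0033 -0.0304 1.95 -7.63 -2.70; 1 -0.0168 -0.0050 -0.0282 1.95 -7.63 -2.70; 1 -0.0201 -0.0068 -0.0256 1.95 -7.63 -2.70; 1 -0.0230 -0.0086 -0.0224 1.95 -7.63 -2.70; 1 -0.0253 -0.0105 -0.0189 1.95 -7.63 -2.70
```

Emit:
carry_out:
  increments: "1 0.02 0 -0.02 2 -7.6 -2.7; 1 0.015 0 -0.03 2 -7.6 -2.7; 1 0.005 0 -0.033 2 -7.6 -2.7; 1 -0.005 -0.002 -0.032 2 -7.6 -2.7; 1 -0.01 -0.003 -0.03 2 -7.6 -2.7; 1 -0.017 -0.005 -0.028 2 -7.6 -2.7; 1 -0.02 -0.007 -0.025 2 -7.6 -2.7; 1 -0.023 -0.0085 -0.022 2 -7.6 -2.7; 1 -0.025 -0.01 -0.019 2 -7.6 -2.7; 1 0 0 0 0 0 0"

```text
time_s: 13.98
tool_pos: [0.5424, -0.1283, 0.2991]
tool_rot: [-178.7, 1.1, 122.8]
force: [-0.3, 0.6, -0.6]
grip_width: 0.087
```

```bash
python3 -c "
from plan import *
o=get_obs();print(o['tool_pos'],o['tool_rot'],o['qpos'].round(1))
rows([.56,-.205,.25],down(121))
"
```

```text
[ 0.54242874 -0.12832556  0.29913918] [-178.66953296    1.05091047  122.77008803] [-10.7   7.   22.3  96.7  -1.   77.1  44.4]
2 2 rows: 1 -0.0365 -0.0128 0.0255 -0.66 0.54 0.88; 1 -0.0370 -0.0125 0.0251 -0.66 0.54 0.88
```

Emit:
carry_out:
  increments: "1 -0.0365 -0.013 0.0255 -0.7 0.5 0.9; 1 -0.037 -0.0125 0.025 -0.7 0.5 0.9; 1 0 0 0 0 0 0; 1 0 0 0 0 0 0"

```text
time_s: 14.48
tool_pos: [0.5593, -0.1991, 0.2442]
tool_rot: [179.8, -0.9, 121.1]
force: [-0.3, -0.1, -0.2]
grip_width: 0.087
```

```bash
python3 - <<'E'
from plan import *
p=read_camera('wrist'); t=read_camera('top')
cv2.imwrite('pics/k_wr.png',cv2.convertScaleAbs(p['img'],alpha=1.2))
cv2.imwrite('pics/k_top.png',cv2.resize(cv2.convertScaleAbs(t['img'][150:270,130:230],alpha=1.3),None,fx=5,fy=5,interpolation=cv2.INTER_CUBIC))
o=get_obs();print(o['tool_pos'],o['tool_rot'],o['qpos'].round(1))
g=cv2.cvtColor(p['img'],cv2.COLOR_BGR2GRAY)
for m in masks_of('lid',p): print(m['confidence'],m['bbox'])
for m in masks_of('lid_grip',p): print(m['confidence'],m['bbox'])
E
```

```text
[ 0.55931147 -0.19924734  0.24468273] [179.78233194  -0.84704841 121.1044697 ] [-4.3 14.  25.4 95.7 -7.  72.3 53.8]
0.8 [225.9, 173.0, 276.5, 233.0]
```

View pics/k_wr.png

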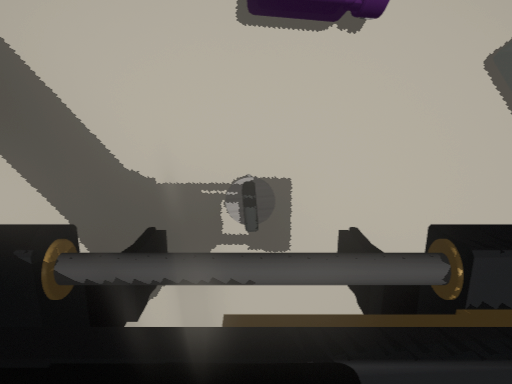

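View pics/k_top.png

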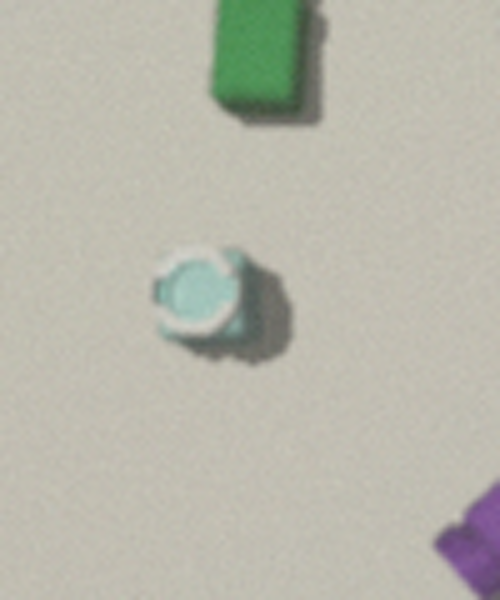

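```bash
cat > lidfit.py <<'E'
from fit import *
def lidpts(x,y,z0,a):
    c,s=np.cos(np.radians(a)),np.sin(np.radians(a)); Rm=np.array([[c,-s,0],[s,c,0],[0,0,1]])
    disc=np.array([[.0245*np.cos(t),.0245*np.sin(t),z] for t in th for z in(.010,.014)])
    bar=np.array([[i,j,k] for i in(-.021,.021) for j in(-.006,.006) for k in(.014,.046)])
    return [b@Rm.T+[x,y,z0] for b in(disc,bar)]
E
python3 - <<'E'
from lidfit import *
p=read_camera("wrist")
m=masks_of('lid',p)[0]["pixels"]; g=cv2.cvtColor(p['img'],cv2.COLOR_BGR2GRAY).astype(float)
g2=cv2.GaussianBlur(g,(3,3),0)
ys,xs=np.where(m); print(g[m].min(), np.percentile(g[m],[10,30,50,70,90]))
def cost(v):
    d,b=[render(p,[P]) for P in lidpts(v[0],v[1],0,v[2])]; r=d|b
    iou=(r&m).sum()/(r|m).sum()
    disc_only=r&~b
    if b.sum()<10 or disc_only.sum()<10: return 5
    return 1-iou + (g[b].mean()-g[disc_only].mean())/60
r=differential_evolution(cost,[(.53,.59),(-.24,-.18),(100,140)],maxiter=60,popsize=12,seed=2)
print(r.x.round(4),r.fun)
im=cv2.resize(p['img'],None,fx=4,fy=4,interpolation=cv2.INTER_CUBIC)
for P in lidpts(*r.x[:2],0,r.x[2]): cv2.polylines(im,[cv2.convexHull(((proj(p,P)+.5)*4).astype(np.int32))],True,(0,0,255),1)
im=im[4*140:4*250,4*190:4*310]; cv2.imwrite('pics/l_wr.png',cv2.convertScaleAbs(im,alpha=1.5))
o=get_obs(); print(o['tool_pos'],o['tool_rot'])
E
```

```text
36.0 [ 43.  56.  63.  65. 116.]
[  0.565   -0.2127 127.4477] -0.3582063302390258
[ 0.55984827 -0.19977511  0.24580361] [179.69985128  -0.71409826 121.12125815]
```

View pics/l_wr.png

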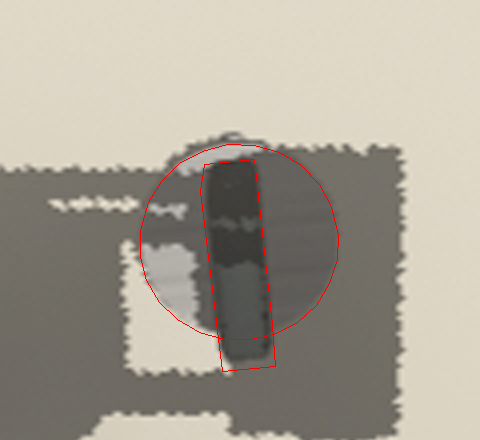

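```bash
python3 -c "
from plan import *
rows([.565,-.213,.14],down(126.5),vmax=.04)
"
```

```text
3 3 rows: 1 -0.0051 -0.0010 0.0352 0.11 -0.23 -1.79; 1 -0.0049 -0.0011 0.0352 0.11 -0.23 -1.79; 1 -0.0047 -0.0012 0.0352 0.11 -0.23 -1.79
```

Emit:
carry_out:
  increments: "1 -0.005 -0.001 0.035 0.1 0 -1.8; 1 -0.005 -0.001 0.035 0.1 0 -1.8; 1 -0.005 -0.001 0.035 0.1 0 -1.8; 1 0 0 0 0 0 0; 1 0 0 0 0 0 0"

```text
time_s: 15.4
tool_pos: [0.5687, -0.2104, 0.143]
tool_rot: [179.5, -0.4, 126.9]
force: [0.5, -0.5, 2.0]
grip_width: 0.0867
```

```bash
python3 -c "
from plan import *
err([.565,-.213,.14],down(126.5))
from lidfit import lidpts
p=read_camera('wrist'); im=cv2.resize(p['img'],None,fx=2,fy=2)
for P in lidpts(.565,-.2127,0,126.5): cv2.polylines(im,[cv2.convexHull(((proj(p,P)+.5)*2).astype(np.int32))],True,(0,0,255),1)
cv2.imwrite('pics/m_wr.png',cv2.convertScaleAbs(im[200:680,200:840],alpha=1.6))
"
```

```text
dpos tool mm [ 0.1 -4.5  3. ] rotvec [ 0.48 -0.43  0.38]
```

View pics/m_wr.png

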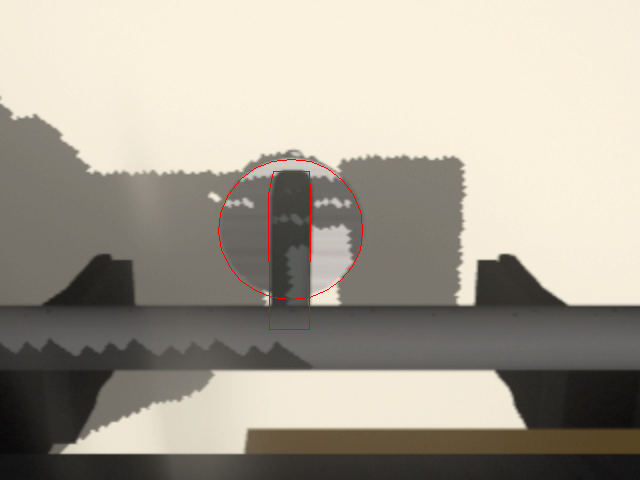

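Emit:
carry_out:
  increments: "1 0 -0.0045 0.016 0.4 -0.4 0.2; 1 0 0 0.019 0 0 0; 1 0 0 0.018 0 0 0; 1 0 0 0 0 0 0; 1 0 0 0 0 0 0; 1 0 0 0 0 0 0"

```text
time_s: 16.2
tool_pos: [0.5659, -0.2129, 0.0884]
tool_rot: [179.8, 0.1, 126.7]
force: [0.6, -0.9, -0.1]
grip_width: 0.0869
```

```bash
python3 -c "
from plan import *
err([.565,-.213,.0885],down(126.7))
"
```

```text
dpos tool mm [ 0.4 -0.8 -0.1] rotvec [ 0.18  0.11 -0.02]
```

Emit:
carry_out:
  increments: "0 0 0 0 0.2 0.1 0; 0 0 0 0 0 0 0; 0 0 0 0 0 0 0; 0 0 0 0 0 0 0; 0 0 0 0 0 0 0; 0 0 0 0 0 0 0; 0 0 0 0 0 0 0; 0 0 0 0 0 0 0; 0 0 0 0 0 0 0; 0 0 0 0 0 0 0"
  force: 30

```text
time_s: 17.45
tool_pos: [0.5667, -0.2132, 0.0898]
tool_rot: [179.9, 0.1, 126.7]
force: [0.5, -1.1, 1.3]
grip_width: 0.0117
```

Emit:
carry_out:
  increments: "0 0 0 -0.02 0 0 0; 0 0 0 -0.04 0 0 0; 0 0 0 -0.05 0 0 0; 0 0 0 -0.05 0 0 0; 0 0 0 0 0 0 0"

```text
time_s: 18.08
tool_pos: [0.566, -0.2135, 0.2591]
tool_rot: [179.9, 0.2, 126.6]
force: [0.7, -0.1, -2.4]
grip_width: 0.0118
```

```bash
python3 - <<'E'
from plan import *
o=get_obs(); print(o['grip_width'],o['force'],o['tool_pos'],o['tool_rot'],o['time_s'])
t=read_camera('top'); p=read_camera('wrist')
cv2.imwrite('pics/n_top.png',cv2.resize(cv2.convertScaleAbs(t['img'][180:230,140:200],alpha=1.4),None,fx=12,fy=12,interpolation=cv2.INTER_CUBIC))
cv2.imwrite('pics/n_wr.png',cv2.convertScaleAbs(p['img'],alpha=1.4))
E
```

```text
0.01178403783306479 [ 0.66244803 -0.05362773 -2.40679167] [ 0.56596655 -0.21345369  0.25906372] [1.79899531e+02 1.78741468e-01 1.26616093e+02] 18.075
```

View pics/n_top.png

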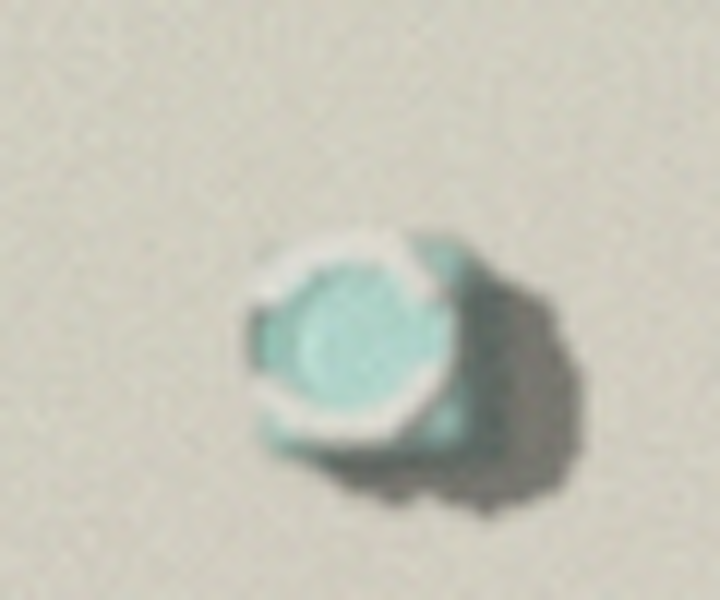

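View pics/n_wr.png

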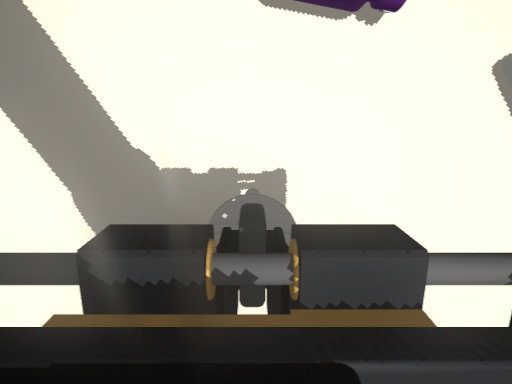

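```bash
python3 -c "
from plan import *
rows([.514,.20,.25],down(94),op=0,vmax=.048)
"
```

```text
9 9 rows: 0 0.0401 0.0229 0.0005 -0.03 -0.01 3.63; 0 0.0415 0.0203 0.0005 -0.03 -0.01 3.63; 0 0.0427 0.0176 0.0005 -0.03 -0.01 3.63; 0 0.0437 0.0149 0.0005 -0.03 -0.01 3.63; 0 0.0445 0.0121 0.0005 -0.03 -0.01 3.63; 0 0.0452 0.0093 0.0005 -0.03 -0.01 3.63; 0 0.0457 0.0064 0.0005 -0.03 -0.01 3.63; 0 0.0460 0.0035 0.0005 -0.03 -0.01 3.63; 0 0.0462 0.0006 0.0005 -0.03 -0.01 3.63
```

Emit:
carry_out:
  increments: "0 0.04 0.023 0 0 0 3.6; 0 0.0415 0.02 0 0 0 3.6; 0 0.0425 0.0175 0 0 0 3.6; 0 0.0435 0.015 0 0 0 3.6; 0 0.0445 0.012 0 0 0 3.6; 0 0.045 0.0095 0 0 0 3.6; 0 0.0455 0.0065 0 0 0 3.6; 0 0.046 0.0035 0 0 0 3.6; 0 0.046 0.0005 0 0 0 3.6; 0 0 0 0 0 0 0; 0 0 0 0 0 0 0"

```text
time_s: 19.55
tool_pos: [0.5041, 0.2098, 0.2343]
tool_rot: [-177.7, 0.4, 93.0]
force: [-0.3, -0.0, -2.2]
grip_width: 0.0119
```

```bash
python3 - <<'E'
from plan import *
o=get_obs(); print(o['grip_width'],o['tool_pos'],o['tool_rot'],o['qpos'].round(1))
p=read_camera('wrist')
np.save('pw_img.npy',p['img'])
im=cv2.resize(p['img'],None,fx=1.5,fy=1.5,interpolation=cv2.INTER_CUBIC)
cv2.imwrite('pics/o_wr.png',cv2.convertScaleAbs(im,alpha=1.2))
E
```

```text
0.01191025054635223 [0.50413431 0.20975116 0.23433515] [-177.68790406    0.42366169   93.02218644] [-34.3   9.3  10.1 101.2  -2.2  72.  -20.5]
```

View pics/o_wr.png

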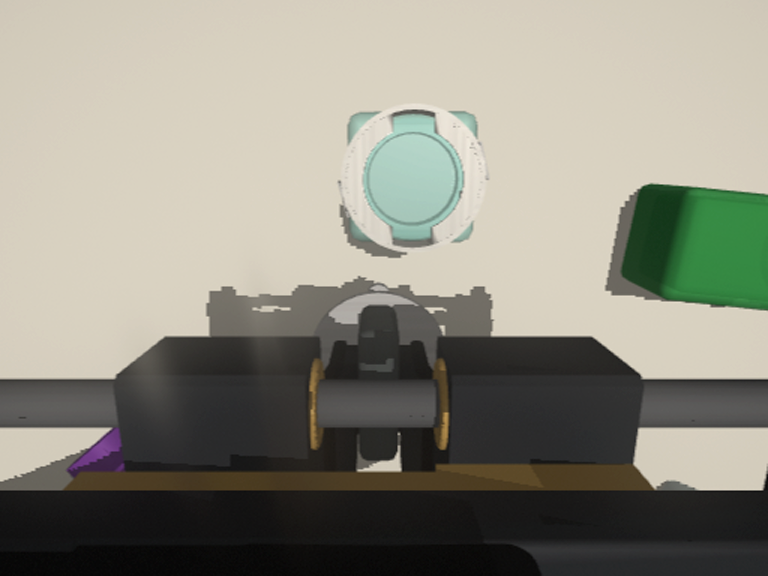

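```bash
cat > mouth.py <<'E'
from plan import *
from scipy.optimize import differential_evolution
th=np.linspace(0,2*np.pi,180,endpoint=False)
def edge(g,pts,nrm):
    # intensity difference along normal (px)
    a=cv2.remap(g,(pts+1.2*nrm).astype(np.float32)[:,None,0],(pts+1.2*nrm).astype(np.float32)[:,None,1],cv2.INTER_LINEAR)[:,0]
    b=cv2.remap(g,(pts-1.2*nrm).astype(np.float32)[:,None,0],(pts-1.2*nrm).astype(np.float32)[:,None,1],cv2.INTER_LINEAR)[:,0]
    return b-a
def outline(x,y,a):
    # flange inner outline polygon, radius 21 with gaps +-8.5 wide to 28
    out=[]
    for t in th:
        c,s=np.cos(t),np.sin(t)
        r=.021
        if abs(s)*.028<.0085+1e-4 or abs(s/c if c else 9)<.0085/.021: 
            # in gap sector
            r2=min(.028,.0085/max(abs(s),1e-6)); r=max(r,r2)
        out.append([r*c,r*s])
    P=np.array(out); ca,sa=np.cos(np.radians(a)),np.sin(np.radians(a))
    return np.c_[P@np.array([[ca,sa],[-sa,ca]])+[x,y],np.full(len(P),.110)]
def fit(p):
    # redness measure: flange is grey-white, inside greenish: use R-G+...
    im=p["img"].astype(np.float32); red=im[:,:,2]-im[:,:,1]   # ~0 on metal, negative inside glass
    def cost(v):
        P=outline(*v); q=proj(p,P); c=q.mean(0)
        m=np.zeros(red.shape,np.uint8); cv2.fillPoly(m,[(q*16).astype(np.int32)],1,cv2.LINE_8,4)
        ring=np.c_[v[0]+.0295*np.cos(th),v[1]+.0295*np.sin(th),np.full(180,.11)]
        o=np.zeros(red.shape,np.uint8); cv2.fillPoly(o,[(proj(p,ring)*16).astype(np.int32)],1,cv2.LINE_8,4)
        i=m>0; j=(o>0)&~i
        return float(red[i].mean()-red[j].mean())+ .3*float(red[j].std())
    return cost
E
python3 - <<'E'
from mouth import *
p=read_camera('wrist'); c=fit(p)
r=differential_evolution(c,[(.48,.54),(.24,.30),(75,115)],maxiter=60,popsize=12,seed=0); print(r.x.round(4),r.fun)
v=r.x; im=cv2.resize(p['img'],None,fx=4,fy=4,interpolation=cv2.INTER_CUBIC)
ring=np.c_[v[0]+.03*np.cos(th),v[1]+.03*np.sin(th),np.full(180,.11)]
for P in (outline(*v),ring): cv2.polylines(im,[((proj(p,P)+.5)*4).astype(np.int32)],True,(0,0,255),1)
q=proj(p,[[v[0],v[1],.11]])[0]*4; a,b=q.astype(int)
cv2.imwrite('pics/p_wr.png',im[max(0,b-240):b+240,a-240:a+240])
o=get_obs(); print(o['tool_pos'],o['tool_rot'])
E
```

```text
[ 0.5092  0.2715 93.0198] -29.550777852535248
[0.50429698 0.20978819 0.23478161] [-177.71889805    0.36214579   92.97176915]
```

View pics/p_wr.png

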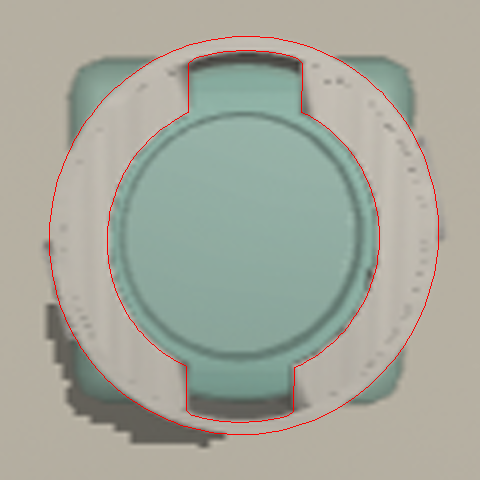

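```bash
python3 -c "
from plan import *
rows([.5092,.2710,.225],down(93),op=0,vmax=.02)
"
```

```text
4 4 rows: 0 0.0152 0.0021 0.0023 -0.57 0.09 -0.01; 0 0.0152 0.0021 0.0023 -0.57 0.09 -0.01; 0 0.0152 0.0021 0.0024 -0.57 0.09 -0.01; 0 0.0152 0.0020 0.0024 -0.57 0.09 -0.01
```

Emit:
carry_out:
  increments: "0 0.015 0.002 0.0025 -0.6 0.1 0; 0 0.015 0.002 0.0025 -0.6 0.1 0; 0 0.015 0.002 0.0025 -0.6 0.1 0; 0 0.015 0.002 0.0025 -0.6 0.1 0; 0 0 0 0 0 0 0; 0 0 0 0 0 0 0"

```text
time_s: 20.4
tool_pos: [0.5097, 0.2731, 0.2233]
tool_rot: [179.7, -0.1, 92.8]
force: [-0.2, -0.4, -1.2]
grip_width: 0.0117
```

```bash
python3 -c "
from plan import *
err([.5092,.2710,.212],down(93)); print(get_obs()['qpos'].round(1))
"
```

```text
dpos tool mm [-2.1 -0.7 11.3] rotvec [ 0.28 -0.07 -0.15]
[-37.9  11.9   8.   99.3  -1.7  68.6 -26.6]
```

Emit:
carry_out:
  increments: "0 -0.002 -0.0007 0.006 0.3 0 0; 0 0 0 0.006 0 0 0; 0 0 0 0 0 0 0; 0 0 0 0 0 0 0"

```text
time_s: 20.9
tool_pos: [0.5095, 0.2691, 0.2104]
tool_rot: [-179.9, -0.0, 92.7]
force: [-0.1, -0.3, -1.7]
grip_width: 0.0117
```

```bash
python3 - <<'E'
from plan import *
err([.5092,.2710,.1998],down(93)); print(get_obs()['force'],get_obs()['wrist_torque'])
p=read_camera('wrist'); cv2.imwrite('pics/q_wr.png',cv2.resize(cv2.convertScaleAbs(p['img'][80:340,100:400],alpha=1.3),None,fx=2.3,fy=2.3))
E
```

```text
dpos tool mm [ 1.9 -0.2 10.6] rotvec [-0.06 -0.02 -0.31]
[-0.05795973 -0.27089952 -1.67945351] [-0.09900948  0.05950453 -0.00639458]
```

View pics/q_wr.png

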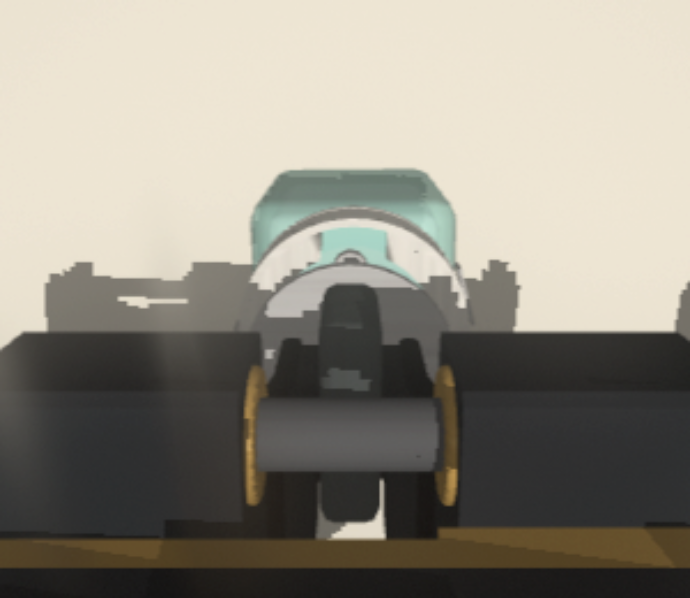

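Emit:
carry_out:
  increments: "0 0.0019 0 0.004 0 0 -0.3; 0 0 0 0.003 0 0 0; 0 0 0 0 0 0 0; 0 0 0 0 0 0 0"

```text
time_s: 21.45
tool_pos: [0.5094, 0.2713, 0.2031]
tool_rot: [-179.9, -0.0, 93.0]
force: [0.2, -0.0, 0.1]
grip_width: 0.0117
```

```bash
python3 - <<'E'
from plan import *
err([.5092,.2710,.1998],down(93)); print(get_obs()['force'],get_obs()['wrist_torque'])
E
```

```text
dpos tool mm [-0.3 -0.2  3.3] rotvec [-0.05 -0.03  0.03]
[ 0.15770824 -0.02876629  0.13924397] [-0.12608472 -0.02433389 -0.0128776 ]
```

Aligned to within 0.5 mm. Now lowering through the gaps in small steps.

Emit:
carry_out:
  increments: "0 0 0 0.003 0 0 0; 0 0 0 0.002 0 0 0; 0 0 0 0 0 0 0; 0 0 0 0 0 0 0"

```text
time_s: 21.95
tool_pos: [0.5094, 0.2713, 0.1978]
tool_rot: [-180.0, -0.0, 93.0]
force: [0.8, 0.0, -0.6]
grip_width: 0.0118
```

```bash
python3 - <<'E'
from plan import *
err([.5092,.2710,.1898],down(93)); print(get_obs()['force'],get_obs()['wrist_torque'])
E
```

```text
dpos tool mm [-0.3 -0.2  8. ] rotvec [-0.04 -0.03  0.03]
[ 0.77365275  0.03916814 -0.64200269] [-0.02668368  0.06093175  0.02289519]
```

Emit:
carry_out:
  increments: "0 0 0 0.002 0 0 0; 0 0 0 0.002 0 0 0; 0 0 0 0.001 0 0 0; 0 0 0 0 0 0 0"

```text
time_s: 22.45
tool_pos: [0.5094, 0.2713, 0.1924]
tool_rot: [-180.0, -0.0, 93.0]
force: [-0.5, -0.4, -0.8]
grip_width: 0.0118
```

```bash
python3 - <<'E'
from plan import *
err([.5092,.2710,.1898],down(93)); print(get_obs()['force'],get_obs()['wrist_torque'])
E
```

```text
dpos tool mm [-0.3 -0.3  2.6] rotvec [-0.04 -0.03  0.03]
[-0.54687537 -0.35766142 -0.77280582] [-0.13081239  0.0383156   0.02211801]
```

Emit:
carry_out:
  increments: "0 0 0 0.0015 0 0 0; 0 0 0 0 0 0 0; 0 0 0 0.001 0 0 0; 0 0 0 0 0 0 0"

```text
time_s: 22.95
tool_pos: [0.5095, 0.2714, 0.1899]
tool_rot: [-180.0, -0.0, 93.0]
force: [0.5, 0.3, -2.0]
grip_width: 0.0119
```

```bash
python3 - <<'E'
from plan import *
err([.5092,.2710,.1898],down(93)); print(get_obs()['force'],get_obs()['wrist_torque'],get_obs()['tool_pos'])
E
```

```text
dpos tool mm [-0.4 -0.3  0.1] rotvec [-0.03 -0.04  0.03]
[ 0.490202    0.2834868  -2.04186387] [-0.07601941  0.06860389 -0.03239342] [0.50951258 0.27137055 0.18990483]
```

Emit:
carry_out:
  increments: "0 0 0 0.0007 0 0 0; 0 0 0 0 0 0 0; 0 0 0 0.0005 0 0 0; 0 0 0 0 0 0 0"

```text
time_s: 23.45
tool_pos: [0.5097, 0.2715, 0.1897]
tool_rot: [180.0, -0.1, 93.0]
force: [-0.6, -0.8, 0.2]
grip_width: 0.0116
```

```bash
python3 - <<'E'
from plan import *
for i in range(3): o=get_obs(); print(o['force'],o['wrist_torque'],o['tool_pos']); p=read_camera('side')
cv2.imwrite('pics/r_side.png',cv2.resize(cv2.convertScaleAbs(p['img'][90:200,150:300],alpha=2),None,fx=5,fy=5,interpolation=cv2.INTER_CUBIC))
p=read_camera('wrist'); cv2.imwrite('pics/r_wr.png',cv2.resize(cv2.convertScaleAbs(p['img'][80:340,100:400],alpha=1.3),None,fx=2.3,fy=2.3))
E
```

```text
[-0.56025179 -0.7784289   0.16158164] [-0.16974906  0.19389824  0.00360269] [0.50970558 0.27151425 0.1897467 ]
[ 0.19602486 -0.82734383  1.4944976 ] [-0.21022209  0.22825878 -0.05745932] [0.50967753 0.27152206 0.18970014]
[-1.51221281 -0.34482936  1.87388221] [-0.19226415  0.25284212  0.02627192] [0.50970648 0.27149707 0.18971973]
```

View pics/r_wr.png

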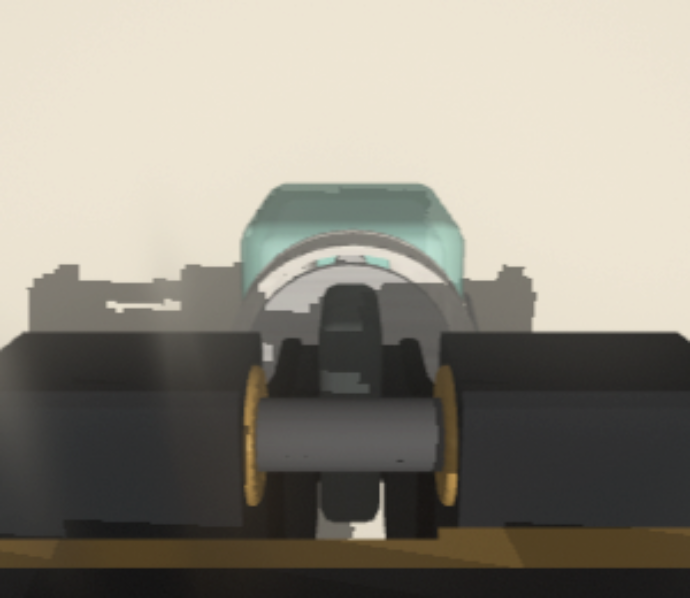

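View pics/r_side.png

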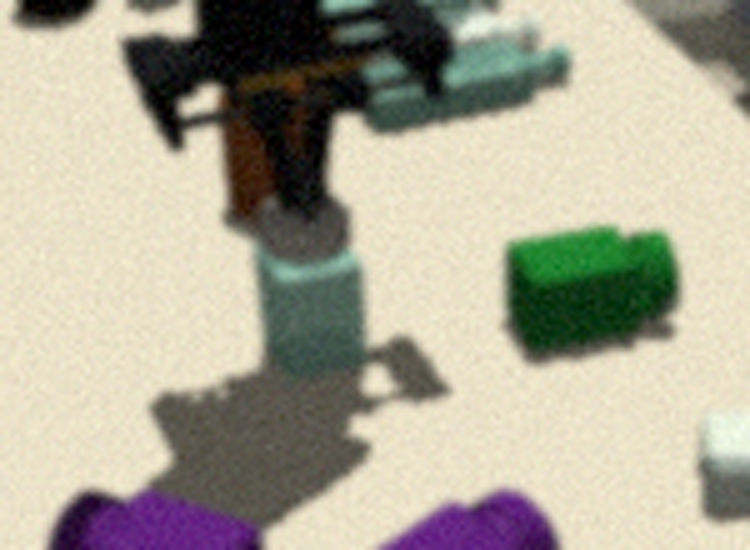

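Emit:
carry_out:
  increments: "0 -0.0003 -0.0004 -0.0008 0 0 0; 0 0 0 0 0 0 3; 0 0 0 0 0 0 3; 0 0 0 0 0 0 3; 0 0 0 0 0 0 3; 0 0 0 0 0 0 0"

```text
time_s: 24.4
tool_pos: [0.5097, 0.2712, 0.1897]
tool_rot: [180.0, -0.1, 80.7]
force: [-1.0, -0.4, 0.6]
grip_width: 0.0118
```

```bash
python3 - <<'E'
from plan import *
o=get_obs(); print(o['force'],o['wrist_torque'],o['tool_rot'],o['qpos'].round(1)); err([.5093,.2712,.1906],down(81))
E
```

```text
[-1.02117295 -0.3518355   0.62327035] [-0.12918541  0.14871528 -0.02691317] [ 1.79952952e+02 -7.66652865e-02  8.06769865e+01] [-38.8  13.6   9.3 101.5  -2.4  65.  -38. ]
dpos tool mm [-0.  -0.4 -0.9] rotvec [ 0.05 -0.08 -0.32]
```

Emit:
carry_out:
  increments: "0 0 0 -0.0008 0 0 3; 0 0 0 0 0 0 3; 0 0 0 0 0 0 3; 0 0 0 0 0 0 3; 0 0 0 0 0 0 3; 0 0 0 0 0 0 3; 0 0 0 0 0 0 0"

```text
time_s: 25.28
tool_pos: [0.5099, 0.2708, 0.1897]
tool_rot: [179.9, -0.1, 62.6]
force: [-0.1, 0.2, 0.4]
grip_width: 0.0118
```

```bash
python3 - <<'E'
from plan import *
o=get_obs(); print(o['force'],o['wrist_torque'],o['tool_rot'],o['qpos'].round(1)); err([.5093,.2712,.1906],down(63))
p=read_camera('wrist'); cv2.imwrite('pics/s_wr.png',cv2.resize(cv2.convertScaleAbs(p['img'][60:340,100:400],alpha=1.3),None,fx=2.1,fy=2.1))
E
```

```text
[-0.13514306  0.18784175  0.43770325] [-0.11235293  0.1562418  -0.03100935] [ 1.79939914e+02 -7.36469482e-02  6.25624819e+01] [-40.5  13.6  11.4 101.5  -2.9  65.  -55.7]
dpos tool mm [ 0.  -0.7 -0.9] rotvec [ 0.06 -0.07 -0.44]
```

View pics/s_wr.png

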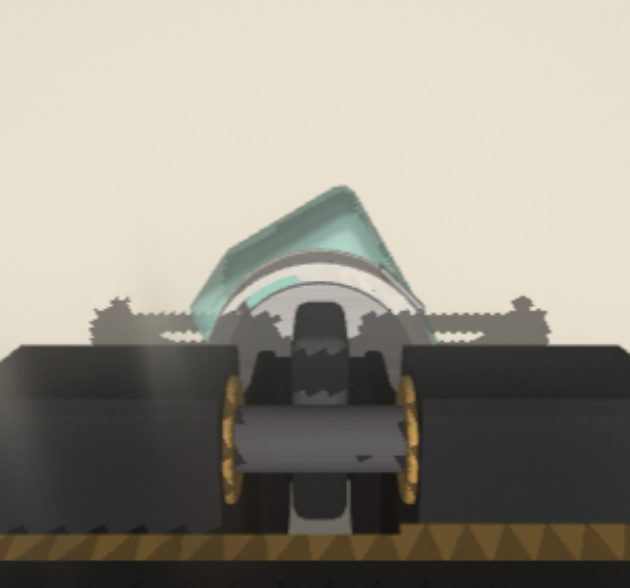

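Emit:
carry_out:
  increments: "0 0 -0.0005 0 0 0 3; 0 0 0 0 0 0 3.5; 0 0 0 0 0 0 3.5; 0 0 0 0 0 0 3.5; 0 0 0 0 0 0 0; 0 0 0 0 0 0 0"

```text
time_s: 26.08
tool_pos: [0.5099, 0.2703, 0.1897]
tool_rot: [179.9, -0.1, 49.2]
force: [-0.9, -0.6, 0.1]
grip_width: 0.0117
```

```bash
python3 - <<'E'
from lidfit import *
from plan import *
o=get_obs(); print(o['force'],o['wrist_torque'],o['tool_rot'],o['tool_pos'],o['time_s']); err([.5093,.2712,.1896],down(49))
p=read_camera('wrist')
im=cv2.resize(p['img'],None,fx=2,fy=2)
# jar model upright with gap axis 93
for a,c in ((93,(0,0,255)),(85,(255,0,0))):
    ca,sa=np.cos(np.radians(a)),np.sin(np.radians(a)); Rm=np.array([[ca,-sa,0],[sa,ca,0],[0,0,1]])
    for b in (box,col): cv2.polylines(im,[cv2.convexHull(((proj(p,b@Rm.T+[.5092,.2715,.055])+.5)*2).astype(np.int32))],True,c,1)
for P in lidpts(o['tool_pos'][0],o['tool_pos'][1],.1,o['tool_rot'][2]): cv2.polylines(im,[cv2.convexHull(((proj(p,P)+.5)*2).astype(np.int32))],True,(0,255,0),1)
cv2.imwrite('pics/t_wr.png',cv2.convertScaleAbs(im[120:680,200:800],alpha=1.3))
t=read_camera('side');cv2.imwrite('pics/t_side.png',cv2.convertScaleAbs(t['img'],alpha=1.6))
E
```

```text
[-0.86540831 -0.61222332  0.12524556] [-0.14516335  0.1692992  -0.01554518] [ 1.79887658e+02 -7.13216270e-02  4.91724432e+01] [0.5099254  0.27031239 0.18974797] 26.075
dpos tool mm [ 0.3 -1.1  0.1] rotvec [ 0.11 -0.07  0.17]
```

View pics/t_wr.png

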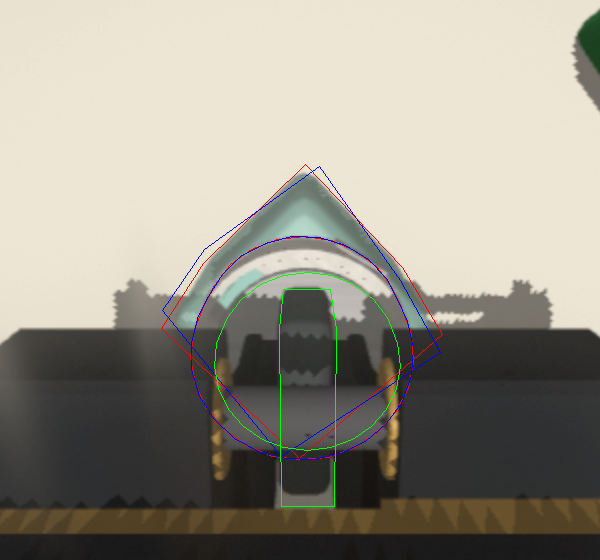

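View pics/t_side.png

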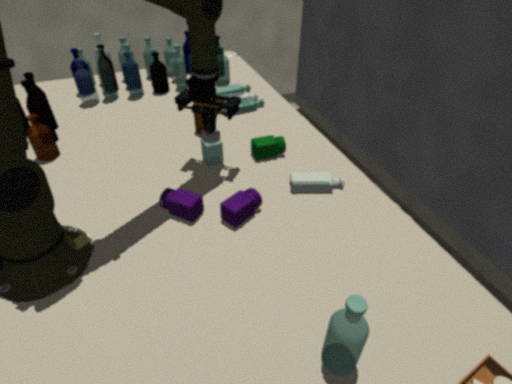

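```bash
python3 -c "
from cell import *
o=get_obs(); print(o['joint_velocities'].round(2),o['grip_width'],o['tool_rot'])
print(sign_off())"
```

```text
[ 0.02 -0.07  0.    0.01 -0.1   0.07 -0.35] 0.011831818608617043 [ 1.79891217e+02 -6.88792384e-02  4.91342382e+01]
the job is handed in; nothing more can be done
None
```

The square jar is standing upright at about (0.509, 0.271), and its lid is fitted and turned about 44° clockwise, short of the click. The arm was still holding the lid by its bar when I handed the job in, about 26 s in.

- **Jar:** I set it down about 12 cm to the left of where it lay and 2–3 cm nearer the robot, for clearance from the green look-alike. In the last wrist view its outline matched the standing model, and it had not turned with the lid (gap axis still about 93°).
- **Lid fit:** The ears went down through both gaps with no resistance. The disc rested on the flange with the underside 10 mm below the mouth, and contact was only 1–2 N.
- **Turn:** The lid's bar ended at 49.1°. I felt no click, and the twisting load stayed near zero.
- **Hold:** Grip opening was 11.8 mm on the 12 mm bar, and the arm was still.
- **Bystanders:** I did not touch them. In the last side view the tall and panel bottles and the look-alikes stood as before; the squat bottle was partly hidden behind the gripper.

Two small disagreements:
- The first camera fits of the lying jar differed by up to about 1 cm in y. The close wrist view settled this before I gripped it.
- The arm lagged a few millimetres on fast rows, which I corrected before each grasp and the fit. At the end it sat about 1 mm off the mouth axis, inside the lid's 3 mm of play.

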